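Chock a row of tins in the tin tray

ROBOT

A 6-joint arm with a two-finger parallel gripper is mounted at the origin on a cart in front of the work surface, level with it; the furniture and walls round the work are solid. World frame = base frame: x ahead of the robot, y to its left, z up, the work surface at z = 0. Lengths are in mm, angles in rad, forces in N, time in s.
With the tool pointing down it reaches from about 350 to 875 mm from the base axis. Payload 4.2 kg.
Tool frame: the origin (TCP) lies at the very end of the fingers, on their centre line; the grasp point (between the pads) lies 19 mm behind it (arm.pinch_z is the distance from the TCP to the grasp point, in mm); x points along the fingers, y is the direction in which the jaws open and shut, and the axes are right-handed (so a half turn about x gives the same grasp; the last joint's range is limited). The gripper opens to 85 mm and grips with 20 to 120 N. Pads are 22 mm wide; open, the fingers measure 114 mm over their backs; the gripper's body (76 mm by 85 mm) begins 54 mm behind the grasp point. The pads swing forward as they close: fully open they stand 13 mm farther back than shut.
Start: joints at [1.387, 0.385, 0.008, 0, -1.194, -0.259], TCP at [267.761, 564.715, 208.012] pointing down, gripper open.
Joint ranges: [-3.14, 3.14], [-1.21, 2.06], [-1.07, 1.41], [-3.16, 2.05], [-2.99, -0.16], [-3.1, 3.1]. Speed limits (rad/s): [2.79, 2.79, 3.14, 3.14, 3.14, 3.14].

INTERFACE

Orientations are given as a unit quaternion [x, y, z, w].
In Python, from bench import arm gives the robot as it stands.
- The arm moves only by the tool drive_tool, never from a script. Its argument "motion" is a list of rows, each a list of 4 numbers: the shift along the tool's x, y, z in mm, then the turn about the tool's x in degrees. In form: [[dx, dy, dz, spin], ...]. A call has 1 to 10 rows; each row shifts and turns the commanded pose from where the row before left it, along the tool's axes as they then stand; what a row does not reach is not made up. A row lasts 1/12 s, in which the tool goes at most 41.7 mm and 7.16 degrees, less where a joint would pass 70% of its speed; a pose out of reach is approached as far as the arm can. A call with a gripper value outside its range is refused whole. "grip" is the finger opening in mm, from 0 to 85.4, set as the call begins (left out, the last holds). The fingers move at their own pace and stop on an object; the grip force is fixed at half the most. Time passes only in rows, so rows that do not move let the fingers close. It gives the time, the measured TCP pose, the force and the opening at its end, in the units of the state.
- arm.read_state(): the state, without advancing time (a new reading comes with each control period).
- arm.get_image(name): name is "scene" or "top"; returns the picture (400x640x3 uint8, red, green, blue); there is no depth.
- arm.calibration(name): a dict with "K" (3x3 intrinsics, pixels), "eye" and "attitude" of the camera in the world. Camera axes: x right, y up, looking along -z (the intrinsics and any distortion apply to the point x, -y, -z); pixel columns grow to the right and rows downward; lengths in mm; the calibration is good to about 2 mm. A picture is of the moment at which its call begins. calibration takes no time and is no camera call.
- arm.job_done(): hands the job in, once; it reports no verdict.
The state is a dict: "clock": time; "joints": joint angles; "joint_vel": joint speeds; "joint_efforts": joint torques, N m; "position": TCP position; "ee_rot": TCP orientation; "contact_force": force on the tool from outside, world axes, zero at the start; "wrist_torque": the same for the moment, N m; "gripper_width": finger opening in mm.
Only numpy, scipy, OpenCV 4.12 (cv2) and the standard library are available. Lean on these libraries where they do the work, as an engineer would, in place of code of your own. Each camera call takes 0.05 s, during which the arm holds its last target. There are 200 camera calls.

TASK

The tins rolled out of the shopping. Lay the three red-labelled tins on their sides across the tin tray, one behind another in a row that starts at the tall back stop, then lower the wooden chock into the gap between the last tin and the low front lip, right down on the tray's floor, so that the row cannot roll apart. The green and the blue tin belong elsewhere: leave them and the salt shaker where they are.

Things in the scene. Friction and masses are not known exactly. Their poses are not given: they have to be found in the camera images.
- tin_tray: Wooden tin tray, fixed. Origin: middle of its underside; x along the lane to the tall back stop, y across. Lane floor (dark) at z = 6 mm, 195 mm long: x -97.5 (low front lip, top z = 24) to +97.5 (back stop, top z = 56), 76 mm wide; end walls 12 thick, side rails 6 thick, tops only z = 20: fingers pinching a tin's ends pass above them. Tins touching in the row: centres x = 72, 22, -28, z = 31.
- chock_place (a point): Centre of the floor of the gap that three tins leave before the tray's front lip (76.5 mm from the tray's middle towards the lip, 6 mm up): the chock's underside belongs here. Axes as the tray's. The lip leans on one side of the chock, the last tin on the other.
- tomato_tin_1: Red-labelled food tin with a cream band and steel ends, lying on its side: cylinder 50 mm across, 60 mm long, 0.12 to 0.24 kg. Origin: centre of the tin, 25 mm above its support; its x is the cylinder's axis, level; y and z turn as it rolls. Rolls easily; pinch the flat ends (60 mm apart) or the round sides from above. One of three alike.
- tomato_tin_2: Red-labelled food tin with a cream band and steel ends, lying on its side: cylinder 50 mm across, 60 mm long, 0.12 to 0.24 kg. Origin: centre of the tin, 25 mm above its support; its x is the cylinder's axis, level; y and z turn as it rolls. Rolls easily; pinch the flat ends (60 mm apart) or the round sides from above. One of three alike.
- tomato_tin_3: Red-labelled food tin with a cream band and steel ends, lying on its side: cylinder 50 mm across, 60 mm long, 0.12 to 0.24 kg. Origin: centre of the tin, 25 mm above its support; its x is the cylinder's axis, level; y and z turn as it rolls. Rolls easily; pinch the flat ends (60 mm apart) or the round sides from above. One of three alike.
- green_tin: Green-labelled food tin with a cream band and steel ends, lying on its side: cylinder 50 mm across, 60 mm long, 0.12 to 0.24 kg. Origin: centre of the tin, 25 mm above its support; its x is the cylinder's axis, level; y and z turn as it rolls. Rolls easily; pinch the flat ends (60 mm apart) or the round sides from above. Not wanted: stays.
- blue_tin: Blue-labelled food tin with a cream band and steel ends, lying on its side: cylinder 50 mm across, 60 mm long, 0.12 to 0.24 kg. Origin: centre of the tin, 25 mm above its support; its x is the cylinder's axis, level; y and z turn as it rolls. Rolls easily; pinch the flat ends (60 mm apart) or the round sides from above. Not wanted: stays.
- chock: Dark wooden chock, a keystone block on its narrow foot: 60 mm wide (y), 44 high, along x 32 long at the foot, widening evenly to 48 at the top (same either way round); 0.08 to 0.17 kg. Origin: centre of its underside, z up. Goes in with its x along the tray's x; its tapered face pushes the row back; seated it leaves the row 5 mm of play. Pinch across its width, above the tray's side rails.
- salt_shaker: glass salt shaker with a tin cap, upright, 42 mm across, 74 mm high, a bystander. Origin: centre of its underside.
Things that resemble listed ones, but are neither listed nor needed, are in the scene too. What is shaped like the chock but turquoise is not meant.

How it is judged:
By the outcome, as a careful person would: the job done as asked, in the order asked, and still so for the second after the job is handed in, with the robot touching nothing.
It also fails if it takes over 112 s, if anything falls off the work surface, if the arm or the gripper's body presses on something with over 40 N, if the wrist force passes 120 N, or if a joint passes its speed limit or range.

## Working session

There is one attempt and no reset: what is moved stays moved. The work goes in short steps, Python scripts to look and compute and a tool call to move; the robot and the scene stay as the last step left them, time stands still between calls to the robot, and variables do not carry over. Pictures are saved under pics/ and viewed, about 12 in all and at most 16, crops included, and the job is handed in when it is done.

Besides the shell and the picture viewer there is one more tool, called after ">>>" as name(argument=value, ...), one argument or row to a line, values as JSON. drive_tool: Moves the arm, as the interface text tells. Its arguments: {"type":"object","properties":{"motion":{"type":"array"},"grip":{"type":"number"}},"required":["motion"]}

```bash
mkdir -p pics; ls; python3 - <<'E'
from bench import arm
import cv2
for n in("scene","top"):
    cv2.imwrite(f"pics/{n}0.png",arm.get_image(n)[:,:,::-1]); print(n,arm.calibration(n))
print(arm.read_state())
E
```

```text
pics
scene {'K': array([[432.91150442,   0.        , 316.7843291 ],
       [  0.        , 432.91150442, 200.1412166 ],
       [  0.        ,   0.        ,   1.        ]]), 'eye': array([-213.02089195, -565.52152139,  943.6499157 ]), 'attitude': array([ 0.35041002, -0.16941872, -0.41320007,  0.82327141])}
top {'K': array([[403.74290781,   0.        , 324.50436722],
       [  0.        , 403.74290781, 205.94098256],
       [  0.        ,   0.        ,   1.        ]]), 'eye': array([ 442.72846752,  -14.1128424 , 1079.20078688]), 'attitude': array([ 0.01867904, -0.0360558 , -0.70426977,  0.70877017])}
{'clock': 0.1, 'joints': array([ 1.38661257e+00,  3.85486292e-01,  6.74323008e-03, -4.49071932e-04,
       -1.19400533e+00, -2.58583774e-01]), 'joint_vel': array([-0.00152287, -0.00275367,  0.004082  ,  0.00164185,  0.00029741,
        0.00155122]), 'joint_efforts': array([-7.34411497e-04, -3.93317699e+01,  1.88929206e+01,  4.19798747e+00,
       -2.57910353e-03,  4.41594580e-06]), 'position': array([267.52251405, 564.20969739, 207.01739371]), 'ee_rot': array([-0.6897145 ,  0.15601861,  0.68995811,  0.15462827]), 'contact_force': array([-0.85114663, -0.80579419, -0.70453047]), 'wrist_torque': array([-0.03243419,  0.02974487,  0.02452054]), 'gripper_width': 85.37602071463772}
```

View pics/top0.png

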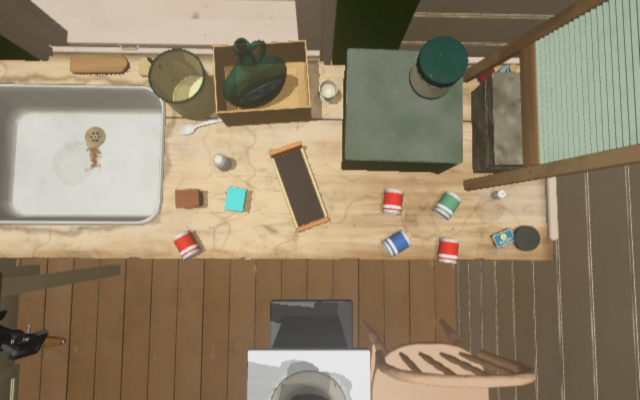

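View pics/scene0.png

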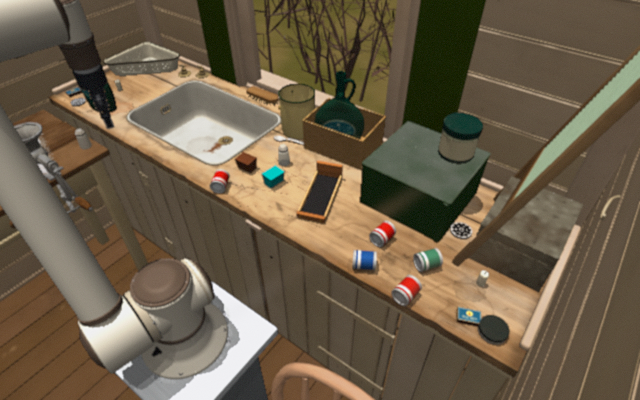

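```bash
cat > h.py <<'E'
import numpy as np, cv2
from bench import arm
from scipy.spatial.transform import Rotation as R
C={n:arm.calibration(n) for n in("scene","top")}
def proj(n,p):
    c=C[n];q=R.from_quat(c["attitude"]).inv().apply(np.asarray(p,float)-c["eye"])*[1,-1,-1]
    q=np.atleast_2d(q)@c["K"].T
    return q[:,:2]/q[:,2:]
def ray(n,uv,z):
    c=C[n];uv=np.atleast_2d(uv)
    d=np.c_[uv,np.ones(len(uv))]@np.linalg.inv(c["K"]).T*[1,-1,-1]
    d=R.from_quat(c["attitude"]).apply(d)
    return c["eye"]+d*((z-c["eye"][2])/d[:,2:])
def tri(uv):  # dict name->uv
    A=[];b=[]
    for n in uv:
        e=C[n]["eye"];d=ray(n,uv[n],0)[0]-e;d/=np.linalg.norm(d)
        P=np.eye(3)-np.outer(d,d);A.append(P);b.append(P@e)
    return np.linalg.lstsq(np.vstack(A),np.hstack(b),rcond=None)[0]
E
python3 - <<'E'
from h import *
t=cv2.imread("pics/top0.png");s=cv2.imread("pics/scene0.png")
g=lambda im,x,y,w,h,k:cv2.resize(im[y:y+h,x:x+w],None,fx=k,fy=k,interpolation=cv2.INTER_CUBIC)
# top: left group, right group; scene: left, right
a=np.hstack([g(t,165,140,170,125,2.35),g(t,370,150,170,125,2.35)])
b=np.hstack([g(s,200,130,160,110,2.5),g(s,340,210,160,110,2.5)])
b=cv2.resize(b,(a.shape[1],280))
cv2.imwrite("pics/crop1.png",np.vstack([a,b]));print(a.shape)
E
```

```text
(294, 800, 3)
```

View pics/crop1.png

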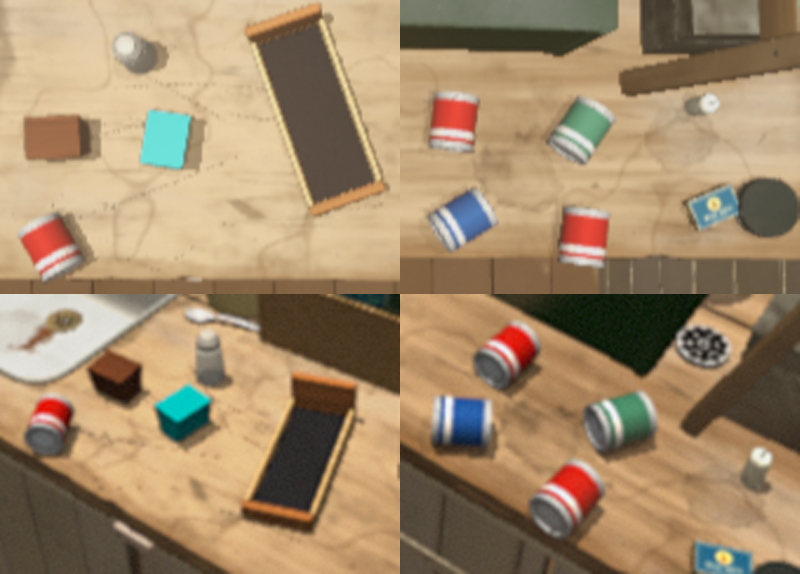

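```bash
cat > m.py <<'E'
from h import *
def comp(m,seed):
    m=cv2.morphologyEx(m.astype(np.uint8),cv2.MORPH_OPEN,np.ones((2,2)))
    n,l,st,c=cv2.connectedComponentsWithStats(m)
    k=min(range(1,n),key=lambda i:np.hypot(*(c[i]-seed))+(1e3 if st[i,4]<25 else 0))
    return (l==k).astype(np.uint8),st[k,4],c[k]
def label(im,col):
    h=cv2.cvtColor(im,cv2.COLOR_BGR2HSV).astype(int);H,S,V=h[...,0],h[...,1],h[...,2]
    return {"red":((H<6)|(H>173))&(S>150)&(V>90),"green":(H>55)&(H<95)&(S>60),"blue":(H>105)&(H<125)&(S>100)}[col]
def tin(im,col,seed,r=24):
    h=cv2.cvtColor(im,cv2.COLOR_BGR2HSV).astype(int)
    m=label(im,col)|((h[...,1]<62)&(h[...,2]>60))
    yy,xx=np.mgrid[:m.shape[0],:m.shape[1]]
    m&=np.hypot(xx-seed[0],yy-seed[1])<r
    m=cv2.morphologyEx(m.astype(np.uint8),cv2.MORPH_CLOSE,np.ones((3,3)))
    m,a,c=comp(m,seed)
    ct=max(cv2.findContours(m,0,2)[0],key=cv2.contourArea)
    return m,cv2.minAreaRect(ct),c,a
E
python3 - <<'E'
from m import *
t=cv2.imread("pics/top0.png");s=cv2.imread("pics/scene0.png");ov=t.copy();os=s.copy()
for nm,col,u,v in [("A","red",(393,201),(382,234)),("B","red",(448,249),(406,291)),("C","red",(186,244),(220,181)),("G","green",(447,205),(427,260)),("Bl","blue",(397,242),(364,261))]:
    m,r,c,a=tin(t,col,u);m2,r2,c2,a2=tin(s,col,v)
    ov[m>0]=255,0,255;os[m2>0]=255,0,255
    print(nm,np.round(r[0],1),np.round(r[1],1),round(r[2],1),np.round(c,1),a,"z25",ray("top",r[0],25)[0].round(1),ray("top",c,25)[0].round(1),"sc",r2[0],c2.round(1),ray("scene",c2,25)[0].round(1),"tri",tri({"top":c,"scene":c2}).round(1))
    p=cv2.boxPoints(r);w=ray("top",p,30);print("  sides",np.linalg.norm(np.diff(w,axis=0),axis=1).round(1),"ang",[np.degrees(np.arctan2(*(w[i+1]-w[i])[[1,0]])).round(1) for i in (0,1)])
h=cv2.cvtColor(t,cv2.COLOR_BGR2HSV).astype(int)
print("brown",h[198,188],"floor",h[190,300],"rail",h[190,280])
m,a,c=comp((h[...,2]<100)&(h[...,2]>30)&(h[...,1]<130),(299,187));ov[m>0]=0,255,255
ct=max(cv2.findContours(m,0,2)[0],key=cv2.contourArea);r=cv2.minAreaRect(ct);w=ray("top",cv2.boxPoints(r),6);print("floor",a,r,c,w.round(1),np.linalg.norm(np.diff(w,axis=0),axis=1),ray("top",c,6))
H,S,V=h[...,0],h[...,1],h[...,2]
m,a,c=comp((H<12)&(S>130)&(V>60)&(V<150),(188,198));ov[m>0]=0,255,0
ct=max(cv2.findContours(m,0,2)[0],key=cv2.contourArea);r=cv2.minAreaRect(ct);w=ray("top",cv2.boxPoints(r),44);print("chock",a,r,c,w.round(1),np.linalg.norm(np.diff(w,axis=0),axis=1),ray("top",c,44))
g=lambda im,x,y,w,h,k:cv2.resize(im[y:y+h,x:x+w],None,fx=k,fy=k,interpolation=cv2.INTER_NEAREST)
a=np.hstack([g(ov,165,140,170,125,2.35),g(ov,370,150,170,125,2.35)])
b=np.hstack([g(os,200,130,160,110,2.5),g(os,340,210,160,110,2.5)])
cv2.imwrite("pics/crop2.png",np.vstack([a,cv2.resize(b,(a.shape[1],280))]))
E
```

```text
A [393.4 202.4] [17.8 25.4] 6.0 [393.5 202.2] 432 z25 [ 535.3 -221.1   25. ] [ 535.9 -221.5   25. ] sc (383.50006103515625, 234.50003051757812) [383.1 234.3] [ 536.8 -222.4   25. ] tri [ 536.3 -222.    25. ]
  sides [66.9 47.  66.9] ang [np.float64(-6.4), np.float64(-95.6)]
B [448.8 251.3] [18.8 24.6] 5.7 [449.1 251.2] 450 z25 [ 407.9 -365.9   25. ] [ 408.2 -366.6   25. ] sc (407.25006103515625, 291.2500305175781) [407.1 291. ] [ 409.8 -366.9   25. ] tri [ 408.6 -366.8   26.2]
  sides [63.8 49.4 63.9] ang [np.float64(-6.7), np.float64(-95.4)]
C [186.5 245.3] [26.2 19. ] 60.9 [186.4 245.3] 466 z25 [420.3 315.6  25. ] [420.3 315.8  25. ] sc (219.60952758789062, 181.52528381347656) [220.  181.9] [420.  309.7  25. ] tri [421.6 315.3  21.2]
  sides [48.  67.8 47.9] ang [np.float64(-60.1), np.float64(-149.7)]
G [447.9 205.8] [18.8 27.5] 34.7 [448.  205.9] 487 z25 [ 527.5 -365.8   25. ] [ 527.1 -365.9   25. ] sc (428.550048828125, 260.1499938964844) [428.4 260.2] [ 529.1 -365.9   25. ] tri [ 527.3 -365.9   26.6]
  sides [73.5 49.4 73.5] ang [np.float64(-35.3), np.float64(-124.7)]
Bl [397.3 
[... 249 characters left out ...]
.float64(-149.2)]
brown [ 11 135 159] floor [14 72 92] rail [ 18  76 222]
floor 1855 ((299.6451721191406, 187.84774780273438), (72.3354263305664, 26.382484436035156), 70.20112609863281) [299.95849057 188.47493261] [[653.4  93.3   6. ]
 [678.4  27.    6. ]
 [495.5 -39.9   6. ]
 [471.3  25.8   6. ]] [ 70.84698994 194.80333633  70.02901848] [[572.41620355  25.56823912   6.        ]]
chock 86 ((486.5022888183594, 74.4524917602539), (6.457657814025879, 17.085886001586914), 47.72631072998047) [486.12790698  75.6627907 ] [[ 868.4 -446.4   44. ]
 [ 900.5 -481.3   44. ]
 [ 887.5 -492.7   44. ]
 [ 855.5 -457.8   44. ]] [47.41148787 17.24428778 47.37836459] [[ 874.6225094  -468.44098158   44.        ]]
```

View pics/crop2.png

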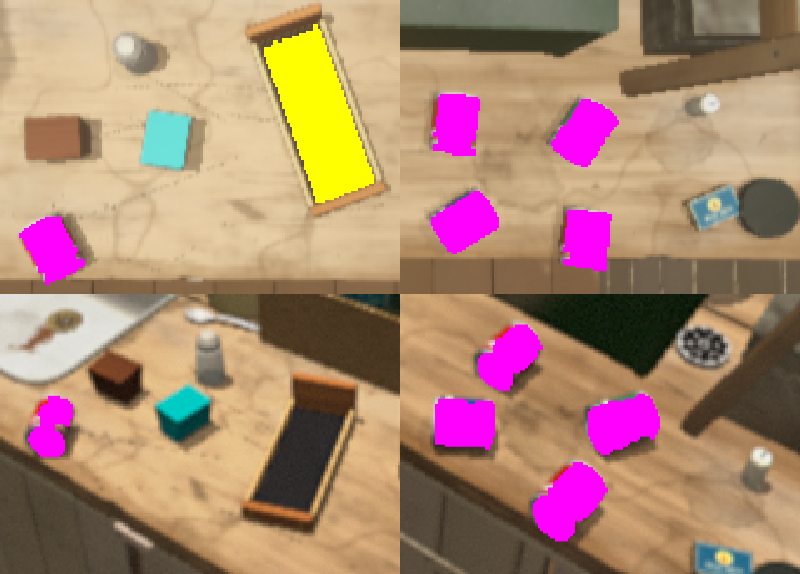

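```bash
cat > m2.py <<'E'
from h import *
K=5
up=lambda im:cv2.resize(im,None,fx=K,fy=K,interpolation=cv2.INTER_CUBIC)
dn=lambda p:(np.asarray(p)+.5)/K-.5
def comp(m,seed,r):
    m=m.astype(np.uint8);mm=np.zeros_like(m);cv2.circle(mm,(int(seed[0]*K),int(seed[1]*K)),int(r*K),1,-1);m&=mm
    m=cv2.morphologyEx(cv2.morphologyEx(m,cv2.MORPH_CLOSE,np.ones((7,7))),cv2.MORPH_OPEN,np.ones((7,7)))
    ct=max(cv2.findContours(m,0,2)[0],key=cv2.contourArea)
    M=cv2.moments(ct);hl=cv2.convexHull(ct);Mh=cv2.moments(hl)
    return ct,np.array([Mh["m10"],Mh["m01"]])/Mh["m00"],cv2.minAreaRect(ct)
def rep(n,im,m,seed,r,z,nm):
    ct,c,rc=comp(m,seed,r)
    cv2.drawContours(im,[ct],-1,(255,0,255),1)
    w=ray(n,dn(cv2.boxPoints(rc)),z);e=np.diff(w,axis=0)
    p=ray(n,dn([c,rc[0]]),z)
    print(nm,n,"hull",p[0,:2].round(1),"rect",p[1,:2].round(1),"sides",np.linalg.norm(e,axis=1)[:2].round(1),"ang",np.degrees(np.arctan2(e[:2,1],e[:2,0])).round(1))
    return ct,dn(c)
def masks(im):
    h=cv2.cvtColor(im,cv2.COLOR_BGR2HSV).astype(int);H,S,V=h[...,0],h[...,1],h[...,2]
    return dict(red=((H<7)|(H>172))&(S>110)&(V>90)|(S<60)&(V>50),
      turq=(H>80)&(H<98)&(S>80),floor=(V<135)&(S<112),brown=(H<14)&(S>108)&(V>110)&(V<190),HSV=h)
E
python3 - <<'E'
from m2 import *
T=up(cv2.imread("pics/top0.png"));S=up(cv2.imread("pics/scene0.png"));mt=masks(T);ms=masks(S)
for nm,u,v in [("A",(393,201),(382,234)),("B",(448,249),(406,291)),("C",(186,244),(220,181))]:
    _,a=rep("top",T,mt["red"],u,19,25,nm);_,b=rep("scene",S,ms["red"],v,19,25,nm);print("  tri",tri({"top":a,"scene":b}).round(1))
rep("top",T,mt["floor"],(299,187),46,6,"floor")
rep("top",T,mt["brown"],(188,198),20,44,"chock")
g=lambda im,x,y,w,h:cv2.resize(im[y*K:(y+h)*K,x*K:(x+w)*K],None,fx=.8*.98,fy=.8*.98,interpolation=cv2.INTER_AREA)
def c2(im,x,y): return cv2.resize(im[y*K:(y+50)*K,x*K:(x+50)*K],(200,200))
r1=np.hstack([c2(T,368,176),c2(T,423,224),c2(T,161,219),c2(T,163,173)])
r2=np.hstack([c2(S,357,209),c2(S,381,266),c2(S,195,156),cv2.resize(T[140*K:240*K,250*K:350*K],(200,200))])
cv2.imwrite("pics/crop3.png",np.vstack([r1,r2]))
E
```

```text
A top hull [ 538.2 -218.8] rect [ 538.3 -218.9] sides [68.1 48.9] ang [ -7.  -96.3]
A scene hull [ 538.3 -218.8] rect [ 539.4 -218.2] sides [98.4 56.5] ang [  -1.9 -110.2]
  tri [ 538.2 -218.8   25.1]
B top hull [ 410.3 -364. ] rect [ 410.1 -363.7] sides [65.6 51. ] ang [ -5.9 -94.5]
B scene hull [ 411.  -363.8] rect [ 411.3 -363.5] sides [95.1 52.2] ang [  -4.9 -106.6]
  tri [ 410.3 -363.9   25.8]
C top hull [422.5 317.7] rect [423.1 317.9] sides [50.7 69.3] ang [ -59.9 -149.5]
C scene hull [400.2 300.2] rect [399.5 300.7] sides [47.  57.9] ang [ -53.7 -134.4]
  tri [421.3 328.2  -5.8]
floor top hull [574.8  28.2] rect [575.2  28.3] sides [ 74.9 194.3] ang [ -69.3 -159.9]
chock top hull [540.6 312. ] rect [540.6 311.9] sides [59.  45.8] ang [ -87.8 -176.6]
```

View pics/crop3.png

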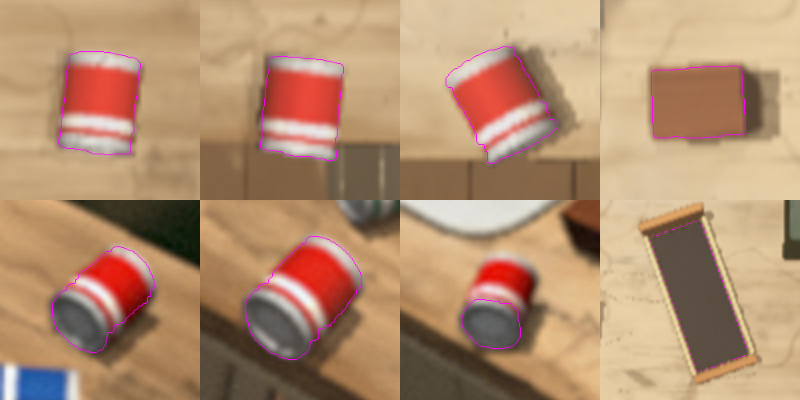

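```bash
cat > go.py <<'E'
import sys
from h import *
TR=np.array([575.,28.3]);TY=20.3
def tray(x,y=0): a=np.radians(TY);return TR+[x*np.cos(a)-y*np.sin(a),x*np.sin(a)+y*np.cos(a)]
def plan(x,y,z,yaw):
    s=arm.read_state();r=R.from_quat(s["ee_rot"]).as_matrix();p=s["position"]
    now=np.degrees(np.arctan2(r[1,1],r[0,1]))
    print("t%.1f"%s["clock"],"pos",p.round(1),"yaw %.1f"%now,"toolx",r[:,0].round(3),"F",s["contact_force"].round(1),"w%.1f"%s["gripper_width"],"J6 %.2f"%s["joints"][5],"J1 %.2f"%s["joints"][0])
    d=(yaw-now+90)%180-90
    print("spin %.1f (alt %.1f)"%(-d,-d+(180 if d>0 else -180)))
    r2=r@R.from_euler("x",-d,degrees=True).as_matrix()
    v=np.array([x,y,z])-p
    print("after-spin shift",(r2.T@v).round(1),"| before-spin",(r.T@v).round(1))
if __name__=="__main__":
    a=[float(v) for v in sys.argv[2:]]
    if sys.argv[1]=="w": plan(*a)
    else: q=tray(a[0],a[1]);print(q);plan(q[0],q[1],a[2],TY+90)
E
python3 go.py w 422.7 317.8 110 30.5; python3 go.py t 71 0 110
```

```text
t0.1 pos [267.5 564.2 207. ] yaw -115.4 toolx [-0.001 -0.002 -1.   ] F [-0.9 -0.8 -0.7] w85.4 J6 -0.26 J1 1.39
spin 34.1 (alt -145.9)
after-spin shift [  97.4   -8.8 -291. ] | before-spin [  97.4  155.9 -245.8]
[641.59011436  52.93243126]
t0.1 pos [267.5 564.2 207. ] yaw -115.4 toolx [-0.001 -0.002 -1.   ] F [-0.9 -0.8 -0.7] w85.4 J6 -0.26 J1 1.39
spin -45.7 (alt 134.3)
after-spin shift [  97.7  609.2 -173.6] | before-spin [  97.7  301.4 -557.1]
```

>>> drive_tool(
  motion=[
    [14, 0, 0, 6.8],
    [14, 0, 0, 6.8],
    [14, 0, 0, 6.8],
    [14, 0, 0, 6.8],
    [14, 0, 0, 6.8],
  ],
  grip=76,
)

```text
clock: 0.52
position: [267.6, 564.3, 136.8]
ee_rot: [0.613, -0.352, -0.613, -0.352]
contact_force: [-0.2, -0.3, 0.3]
gripper_width: 75.9
```

>>> drive_tool(
  motion=[
    [3, -1, -30, 0],
    [3, -1, -30, 0],
    [3, -1, -30, 0],
    [3, -1, -30, 0],
    [3, -1, -30, 0],
    [3, -1, -30, 0],
    [3, -1, -30, 0],
    [3, -1, -30, 0],
    [3, -1, -30, 0],
    [0, 0, -21, 0],
  ],
)

```text
clock: 1.35
position: [424.0, 316.3, 110.0]
ee_rot: [-0.614, 0.352, 0.614, 0.35]
contact_force: [0.2, -0.0, 0.1]
gripper_width: 75.9
```

```bash
python3 go.py w 422.7 317.8 15 30.5
```

```text
t1.4 pos [424.  316.3 110. ] yaw -149.5 toolx [-0.002 -0.002 -1.   ] F [ 0.2 -0.   0.1] w75.9 J6 -0.41 J1 0.95
spin 0.0 (alt -180.0)
after-spin shift [95.   0.1  2. ] | before-spin [95.   0.1  2. ]
```

>>> drive_tool(
  motion=[
    [20, 0, 2, 0],
    [20, 0, 0, 0],
    [20, 0, 0, 0],
    [15, 0, 0, 0],
    [10, 0, 0, 0],
    [9, 0, 0, 0],
    [0, 0, 0, 0],
  ],
)

```text
clock: 1.93
position: [422.0, 319.7, 15.3]
ee_rot: [-0.614, 0.352, 0.614, 0.349]
contact_force: [0.0, -0.5, -0.3]
gripper_width: 76.0
```

>>> drive_tool(
  motion=[
    [0, 0, 0, 0],
    [0, 0, 0, 0],
    [0, 0, 0, 0],
    [0, 0, 0, 0],
    [0, 0, 0, 0],
    [0, 0, 0, 0],
  ],
  grip=50,
)

```text
clock: 2.43
position: [423.4, 321.4, 18.2]
ee_rot: [0.615, -0.349, -0.614, -0.351]
contact_force: [-0.6, -0.3, 6.5]
gripper_width: 57.0
```

>>> drive_tool(
  motion=[
    [-10, 0, 0, 0],
    [-15, 0, 0, 0],
    [-20, 0, 0, 0],
    [-20, 0, 0, 0],
    [-20, 0, 0, 0],
  ],
)

```text
clock: 2.85
position: [422.2, 320.0, 102.7]
ee_rot: [-0.614, 0.351, 0.614, 0.35]
contact_force: [-0.4, 0.3, -1.3]
gripper_width: 56.8
```

```bash
python3 go.py t 70 0 100
```

```text
[640.65222542  52.58549561]
t2.9 pos [422.2 320.  102.7] yaw -149.4 toolx [-0.001 -0.001 -1.   ] F [-0.4  0.3 -1.3] w56.8 J6 -0.42 J1 0.95
spin -79.7 (alt 100.3)
after-spin shift [   2.7  326.6 -112.2] | before-spin [   2.7  -51.9 -341.4]
```

```bash
cat > look.py <<'E'
import sys
from h import *
# look.py name  su sv sw  tu tv tw : side-by-side square crops
n=sys.argv[1];su,sv,sw,tu,tv,tw=map(int,sys.argv[2:8])
S=arm.get_image("scene")[:,:,::-1];T=arm.get_image("top")[:,:,::-1]
cv2.imwrite(f"pics/{n}_s.png",S);cv2.imwrite(f"pics/{n}_t.png",T)
f=lambda i,u,v,w:cv2.resize(cv2.copyMakeBorder(i,99,99,99,99,0)[v+99-w:v+99+w,u+99-w:u+99+w],(390,390),interpolation=cv2.INTER_CUBIC)
cv2.imwrite(f"pics/{n}.png",np.hstack([f(S,su,sv,sw),f(T,tu,tv,tw)]))
E
python3 look.py g1 230 160 50 180 240 50; python3 -c "
from h import *
print(proj('scene',[422,320,115]),proj('top',[422,320,115]))"
```

```text
[[213.23097079 158.27141922]] [[172.55143881 245.29341595]]
```

View pics/g1.png

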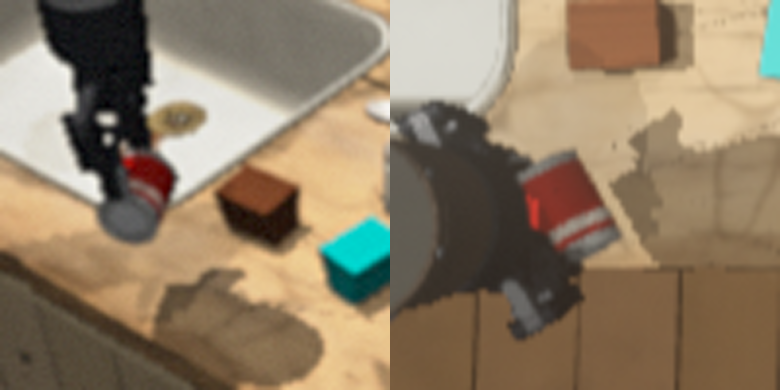

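```bash
python3 - <<'E'
from m2 import *
T=up(cv2.imread("pics/g1_t.png"));S=up(cv2.imread("pics/g1_s.png"))
def m(im):
    h=cv2.cvtColor(im,cv2.COLOR_BGR2HSV).astype(int);H,S,V=h[...,0],h[...,1],h[...,2]
    return ((H<7)|(H>172))&(S>140)&(V>70)
ct,a,_=comp(m(T),(177,243),14);ct2,b,_=comp(m(S),(217,157),14)
a,b=dn(a),dn(b);print(a,b,tri({"top":a,"scene":b}),tri({"top":(177.4,242.6),"scene":(215.9,160)}))
E
python3 go.py t 70 0 100
```

```text
[172.71251839 240.18264421] [217.79704902 154.08000952] [435.48728863 314.66482078 125.5253142 ] [427.06903466 312.63719963 108.1422525 ]
[640.65222542  52.58549561]
t3.0 pos [424.2 322.3 105.4] yaw -149.3 toolx [ 0.005  0.006 -1.   ] F [ 1.2  1.4 -2.1] w56.8 J6 -0.42 J1 0.95
spin -79.6 (alt 100.4)
after-spin shift [   4.9  328.1 -109.5] | before-spin [   4.9  -48.7 -342.4]
```

>>> drive_tool(
  motion=[
    [0, 0, -30, 0],
    [0, 0, -30, 0],
    [0, 0, -30, 0],
    [0, 0, -30, -6.6],
    [0, 0, 0, -6.6],
    [0, 0, 0, -6.6],
    [0, 0, 0, -6.6],
    [0, 0, 0, -6.6],
    [0, 0, 0, -6.6],
    [0, 0, 0, -6.6],
  ],
)

```text
clock: 3.78
position: [482.8, 216.6, 100.6]
ee_rot: [-0.702, 0.08, 0.704, 0.079]
contact_force: [0.4, 0.8, -1.2]
gripper_width: 56.6
```

>>> drive_tool(
  motion=[
    [0, 0, 0, -6.6],
    [0, 0, 0, -6.6],
    [0, 0, 0, -6.6],
    [0, 0, 0, -6.6],
    [0, 0, 0, -7],
    [0, 0, 0, 0],
  ],
)

```text
clock: 4.28
position: [482.9, 216.7, 100.7]
ee_rot: [-0.695, -0.124, 0.697, -0.125]
contact_force: [-0.0, 0.3, -3.0]
gripper_width: 56.8
```

```bash
python3 go.py t 58 0 100
```

```text
[629.39755821  48.42226779]
t4.3 pos [482.9 216.7 100.7] yaw -69.7 toolx [-0.003 -0.001 -1.   ] F [-0.   0.3 -3. ] w56.8 J6 1.20 J1 0.73
spin 0.0 (alt -180.0)
after-spin shift [  0.5 208.7 -79.1] | before-spin [  0.5 208.7 -79. ]
```

>>> drive_tool(
  motion=[
    [0, 25, -10, 0],
    [0, 25, -10, 0],
    [0, 25, -10, 0],
    [0, 25, -10, 0],
    [0, 25, -10, 0],
    [0, 25, -10, 0],
    [0, 25, -10, 0],
    [0, 25, -9, 0],
    [0, 9, 0, 0],
    [0, 0, 0, 0],
  ],
)

```text
clock: 5.12
position: [630.2, 46.4, 100.4]
ee_rot: [-0.696, -0.122, 0.697, -0.122]
contact_force: [-0.8, 0.2, -1.6]
gripper_width: 57.1
```

```bash
python3 go.py t 58 0 40;  python3 look.py g2 345 155 50 295 185 50;python3 -c "
from h import *
print(proj('scene',[629,48,110]),proj('top',[629,48,110]))"
```

```text
[629.39755821  48.42226779]
t5.1 pos [630.2  46.4 100.4] yaw -70.1 toolx [-0.003 -0.    -1.   ] F [-0.8  0.2 -1.6] w57.1 J6 1.59 J1 0.33
spin -0.4 (alt 179.6)
after-spin shift [60.4 -2.1 -0.1] | before-spin [60.4 -2.1 -0.1]
[[324.85724219 158.23172136]] [[289.39675345 160.04514943]]
```

View pics/g2.png

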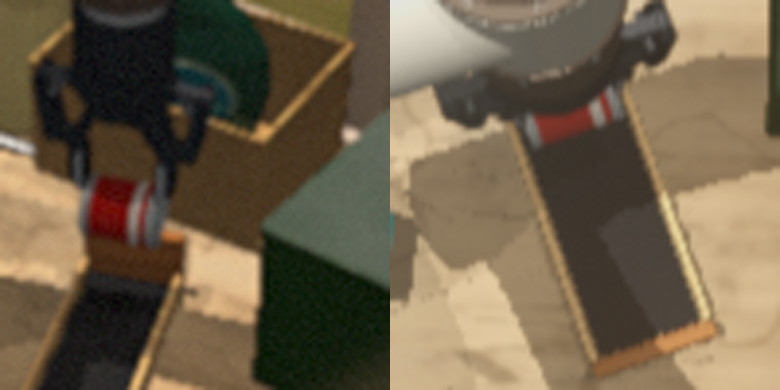

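```bash
python3 - <<'E'
from go import *
S=cv2.imread("pics/g2_s.png")
from m2 import up,comp,dn,masks
U=up(S);ct,c,rc=comp(masks(U)["red"],(326,158),16)
c=dn(c);print(c,dn(rc[0]))
a=np.radians(TY)
for z in(105,110,115):
    p=ray("scene",c,z)[0,:2]-TR;print(z,p@[np.cos(a),np.sin(a)],p@[-np.sin(a),np.cos(a)])
print((np.array([630,47])-TR)@[np.cos(a),np.sin(a)])
E
```

```text
[325.95284196 156.11380564] [325.40192871 157.15008545]
105 74.49407662820856 1.0378446591570698
110 68.4153303671676 -0.6588343231622673
115 62.33658410612662 -2.3555133054816006
58.07158808807426
```

>>> drive_tool(
  motion=[
    [15, -1, 2, 0],
    [20, -1, 0, 0],
    [20, 0, 0, 0],
    [10, 0, 0, 0],
    [8, 0, 0, 0],
    [0, 0, 0, 0],
  ],
)

```text
clock: 5.72
position: [626.3, 50.2, 27.4]
ee_rot: [-0.695, -0.124, 0.697, -0.124]
contact_force: [-0.8, -0.6, -1.6]
gripper_width: 57.1
```

>>> drive_tool(
  motion=[
    [2, 0, 0, 0],
    [2, 0, 0, 0],
    [0, 0, 0, 0],
  ],
)

```text
clock: 5.97
position: [628.2, 50.0, 25.7]
ee_rot: [0.697, 0.124, -0.696, 0.124]
contact_force: [-0.8, -0.7, -1.7]
gripper_width: 57.1
```

```bash
python3 go.py t 58 0 22
```

```text
[629.39755821  48.42226779]
t6.0 pos [628.2  50.   25.7] yaw -69.8 toolx [ 0.001  0.    -1.   ] F [-0.8 -0.7 -1.7] w57.1 J6 1.59 J1 0.34
spin -0.1 (alt 179.9)
after-spin shift [ 3.7  1.9 -0.6] | before-spin [ 3.7  1.9 -0.6]
```

Now push toward the stop, then on down until contact.

>>> drive_tool(
  motion=[
    [1, 1, -2, 0],
    [1, 0, -2, 0],
    [0, 0, 0, 0],
  ],
)

```text
clock: 6.22
position: [632.7, 50.3, 24.3]
ee_rot: [0.697, 0.124, -0.696, 0.124]
contact_force: [-1.8, -0.3, 4.0]
gripper_width: 56.9
```

>>> drive_tool(
  motion=[
    [0, 0, -2, 0],
    [0, 0, -2, 0],
    [0, 0, 0, 0],
  ],
)

```text
clock: 6.47
position: [635.3, 51.1, 24.3]
ee_rot: [-0.696, -0.124, 0.697, -0.125]
contact_force: [-3.7, -1.1, 7.4]
gripper_width: 57.3
```

>>> drive_tool(
  motion=[
    [0, 0, -2, 0],
    [0, 0, 0, 0],
  ],
)

```text
clock: 6.63
position: [637.2, 51.8, 24.3]
ee_rot: [-0.696, -0.124, 0.696, -0.125]
contact_force: [-3.6, -1.6, 6.7]
gripper_width: 57.2
```

>>> drive_tool(
  motion=[
    [0, 0, -1, 0],
    [0, 0, 0, 0],
  ],
)

```text
clock: 6.8
position: [637.8, 52.0, 24.3]
ee_rot: [-0.696, -0.124, 0.697, -0.125]
contact_force: [-4.7, -1.8, 7.7]
gripper_width: 57.2
```

>>> drive_tool(
  motion=[
    [0, 0, -2, 0],
    [0, 0, -1, 0],
    [0, 0, 0, 0],
  ],
)

```text
clock: 7.05
position: [641.0, 53.1, 24.3]
ee_rot: [-0.696, -0.124, 0.696, -0.125]
contact_force: [-2.8, -0.8, 6.4]
gripper_width: 56.9
```

```bash
python3 look.py g3 345 155 50 295 185 50
```

```text
(no output)
```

View pics/g3.png

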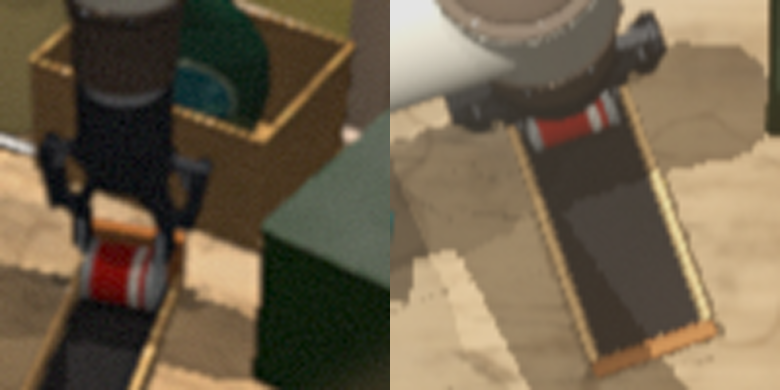

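```bash
cat > chk.py <<'E'
import sys
from go import *
from m2 import up,comp,dn,masks
f,n,u,v,r,z=sys.argv[1],sys.argv[2],*map(float,sys.argv[3:])
U=up(cv2.imread(f));ct,c,rc=comp(masks(U)["red"],(u,v),r)
a=np.radians(TY);Rm=np.array([[np.cos(a),np.sin(a)],[-np.sin(a),np.cos(a)]])
for q in(c,rc[0]):print(dn(q),"tray",Rm@(ray(n,dn(q),z)[0,:2]-TR),"world",ray(n,dn(q),z)[0],"sz",np.array(rc[1])/K if 0 else np.array(rc[1])/5)
E
python3 chk.py pics/g3_s.png scene 326.5 175 15 31; python3 -c "
from go import *
for p in [(72,0),(72,30),(72,-30)]: print(proj('scene',[*tray(*p),31]),proj('top',[*tray(*p),31]))"
```

```text
[326.6837073  174.36809379] tray [74.46814616 -1.73320182] world [645.44415977  52.510104    31.        ] sz [18.2 21.6]
[326.2 174.5] tray [73.41564931 -0.41189562] world [643.9986264   53.38419378  31.        ] sz [18.2 21.6]
[[325.95724624 174.75391165]] [[289.30636044 160.6681076 ]]
[[317.02397636 173.0833247 ]] [[278.49220179 164.48901192]]
[[334.97268963 176.43986564]] [[300.09012418 156.85794253]]
```

>>> drive_tool(
  motion=[
    [0, 0, 0, 0],
    [0, 0, 0, 0],
    [0, 0, 0, 0],
    [0, 0, 0, 0],
  ],
  grip=76,
)

```text
clock: 7.48
position: [641.5, 53.8, 22.9]
ee_rot: [0.696, 0.124, -0.696, 0.124]
contact_force: [0.7, -0.1, -0.0]
gripper_width: 76.0
```

>>> drive_tool(
  motion=[
    [-10, 0, 0, 0],
    [-15, 0, 0, 0],
    [-20, 0, 0, 0],
    [-20, 0, 0, 0],
    [-20, 0, 0, 0],
    [-10, 0, 0, 0],
  ],
)

```text
clock: 7.98
position: [642.9, 54.0, 121.7]
ee_rot: [0.698, 0.124, -0.694, 0.124]
contact_force: [0.6, 0.1, 0.8]
gripper_width: 75.9
```

```bash
python3 go.py w 538.2 -218.8 110 -6.5
```

```text
t8.0 pos [642.9  54.  121.7] yaw -69.7 toolx [ 0.005  0.001 -1.   ] F [0.6 0.1 0.8] w75.9 J6 1.59 J1 0.33
spin -63.2 (alt 116.8)
after-spin shift [ 10.9 -73.2 282.9] | before-spin [ 10.9 219.6 192.8]
```

>>> drive_tool(
  motion=[
    [0, 0, 25, 0],
    [0, 0, 28, 0],
    [0, 0, 28, 0],
    [0, 0, 28, 0],
    [0, 0, 28, 0],
    [0, 0, 28, 0],
    [0, 0, 28, 0],
    [0, 28, 0, 0],
    [0, 28, 0, 0],
    [0, 28, 0, 0],
  ],
)

```text
clock: 8.82
position: [489.1, -92.6, 118.8]
ee_rot: [0.696, 0.125, -0.696, 0.125]
contact_force: [0.3, -0.2, -0.2]
gripper_width: 75.9
```

>>> drive_tool(
  motion=[
    [0, 28, 0, 0],
    [0, 28, 0, 0],
    [0, 28, 0, 0],
    [0, 28, 0, 0],
    [0, 24, 0, 0],
    [0, 0, 0, 6.9],
    [0, 0, 0, 6.9],
    [0, 0, 0, 6.9],
    [0, 0, 0, 6.9],
    [0, 0, 0, 6.9],
  ],
)

```text
clock: 9.65
position: [536.0, -219.6, 118.0]
ee_rot: [-0.701, 0.09, 0.701, 0.09]
contact_force: [0.5, -0.4, 0.7]
gripper_width: 76.0
```

>>> drive_tool(
  motion=[
    [0, 0, 0, 6.9],
    [0, 0, 0, 6.9],
    [0, 0, 0, 6.9],
    [0, 0, 0, 6.9],
    [0, 0, 0, 6.9],
    [0, 0, 0, 6.9],
    [0, 0, 0, 6.9],
    [0, 0, 0, 6.9],
    [0, 0, 0, 6.9],
    [0, 0, 0, 6.9],
  ],
)

```text
clock: 10.48
position: [536.1, -219.4, 118.1]
ee_rot: [-0.527, 0.471, 0.527, 0.471]
contact_force: [0.7, 0.3, -0.4]
gripper_width: 75.6
```

>>> drive_tool(
  motion=[
    [0, 0, 0, 6.9],
    [0, 0, 0, 6.4],
    [0, 0, 0, 0],
  ],
)

```text
clock: 10.73
position: [536.1, -219.4, 118.1]
ee_rot: [-0.47, 0.528, 0.47, 0.528]
contact_force: [0.3, 0.4, 0.1]
gripper_width: 76.0
```

```bash
python3 go.py w 538.2 -218.8 14 -6.5;python3 look.py g4 385 230 45 295 185 60; python3 chk.py pics/g4_t.png top 290 161 16 31;python3 chk.py pics/g4_s.png scene 326.5 175 15 31
```

```text
t10.7 pos [ 536.1 -219.4  118.1] yaw 173.3 toolx [ 0.  0. -1.] F [0.3 0.4 0.1] w76.0 J6 -0.01 J1 -0.11
spin -0.2 (alt 179.8)
after-spin shift [104.1  -2.    0.9] | before-spin [104.1  -2.    0.9]
[289.25753896 160.72921219] tray [71.89040764  0.17466074] world [642.36462179  53.40515779  31.        ] sz [19.91907196 26.04645996]
[289.44291992 160.71350098] tray [71.76598392 -0.29601801] world [642.4112214   52.92054638  31.        ] sz [19.91907196 26.04645996]
[326.33174034 174.28598965] tray [74.54575071 -0.53382744] world [645.10083849  53.66190775  31.        ] sz [22.08920593 16.46188507]
[326.49814453 174.37299805] tray [74.28074943 -1.16524712] world [645.07135872  52.97776782  31.        ] sz [22.08920593 16.46188507]
```

View pics/g4.png

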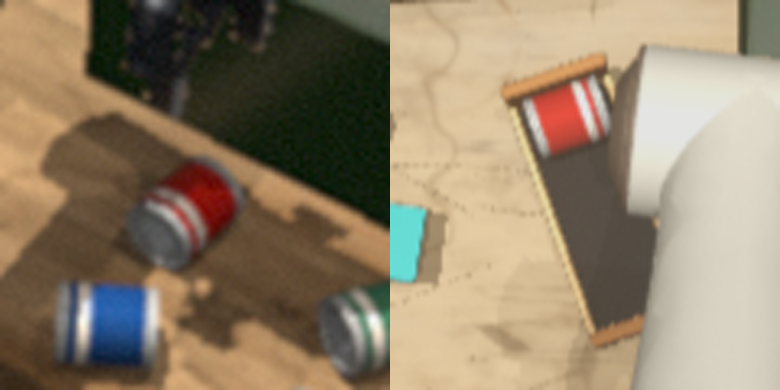

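>>> drive_tool(
  motion=[
    [20, -1, 1, 0],
    [20, -1, 0, 0],
    [20, 0, 0, 0],
    [20, 0, 0, 0],
    [14, 0, 0, 0],
    [9, 0, 0, 0],
    [0, 0, 0, 0],
  ],
)

```text
clock: 11.42
position: [536.8, -218.5, 13.0]
ee_rot: [-0.47, 0.528, 0.472, 0.527]
contact_force: [0.6, 0.0, -1.2]
gripper_width: 76.3
```

```bash
python3 go.py w 538.2 -218.8 14 -6.5;python3 look.py g5 385 230 45 393 200 45
```

```text
t11.4 pos [ 536.8 -218.5   13. ] yaw 173.5 toolx [-0.004  0.001 -1.   ] F [ 0.6  0.  -1.2] w76.3 J6 -0.01 J1 -0.11
spin -0.0 (alt 180.0)
after-spin shift [-1.  -1.4 -0.1] | before-spin [-1.  -1.4 -0.1]
```

View pics/g5.png

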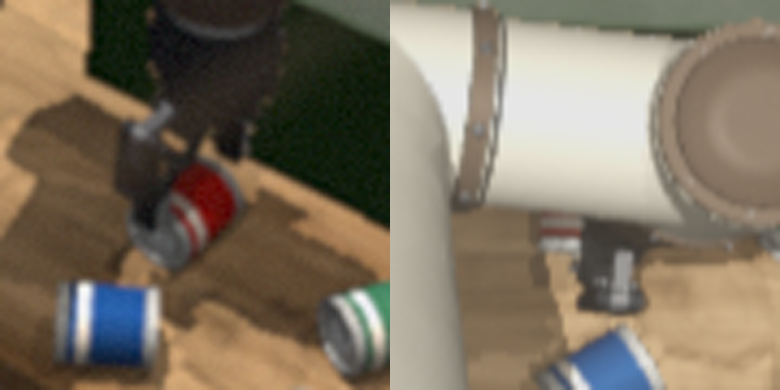

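```bash
python3 -c "
from h import *
for z in (14,22,40,75):
  for k in (38,45,52):
    p=[536.8-k*.9935,-218.5+k*.113,z]; print(z,k,((proj('scene',p)[0]-[340,185])*4.333).round(),((proj('top',p)[0]-[348,155])*4.333+[390,0]).round())
p=[538.2-29.8,-218.8+3.4,25];print('tin near end',((proj('scene',p)[0]-[340,185])*4.333).round(),((proj('top',p)[0]-[348,155])*4.333+[390,0]).round())
"
```

```text
14 38 [144. 255.] [572. 266.]
14 45 [137. 261.] [571. 277.]
14 52 [130. 267.] [570. 289.]
22 38 [145. 247.] [575. 265.]
22 45 [138. 253.] [574. 277.]
22 52 [131. 259.] [572. 288.]
40 38 [147. 228.] [580. 264.]
40 45 [140. 234.] [579. 275.]
40 52 [133. 240.] [578. 287.]
75 38 [152. 191.] [592. 260.]
75 45 [145. 197.] [591. 272.]
75 52 [138. 203.] [589. 284.]
tin near end [154. 235.] [578. 250.]
```

>>> drive_tool(
  motion=[
    [3, -1, 0, 0],
    [3, 0, 0, 0],
    [0, 0, 0, 0],
  ],
)

```text
clock: 11.77
position: [539.4, -218.8, 9.2]
ee_rot: [-0.471, 0.528, 0.47, 0.528]
contact_force: [-0.8, -0.7, -0.8]
gripper_width: 75.8
```

>>> drive_tool(
  motion=[
    [0, 0, 0, 0],
    [0, 0, 0, 0],
    [0, 0, 0, 0],
    [0, 0, 0, 0],
    [0, 0, 0, 0],
    [0, 0, 0, 0],
  ],
  grip=50,
)

```text
clock: 12.27
position: [539.9, -219.1, 9.8]
ee_rot: [-0.471, 0.527, 0.47, 0.528]
contact_force: [-0.3, 0.0, 5.8]
gripper_width: 58.1
```

>>> drive_tool(
  motion=[
    [-10, 0, 0, 0],
    [-15, 0, 0, 0],
    [-20, 0, 0, 0],
    [-20, 0, 0, 0],
    [-20, 0, 0, 0],
    [0, 0, 0, 0],
  ],
)

```text
clock: 12.77
position: [541.6, -219.3, 98.1]
ee_rot: [-0.473, 0.526, 0.469, 0.529]
contact_force: [0.5, -0.1, -1.1]
gripper_width: 58.4
```

```bash
python3 go.py t 22 0 95;python3 look.py g6 385 230 45 393 200 45
```

```text
[595.63355656  35.93258433]
t12.8 pos [ 541.6 -219.3   98.1] yaw 173.5 toolx [ 0.007 -0.002 -1.   ] F [ 0.5 -0.1 -1.1] w58.4 J6 -0.01 J1 -0.11
spin 63.2 (alt -116.8)
after-spin shift [  3.  220.7 139.2] | before-spin [  3.  -24.6 259.8]
```

View pics/g6.png

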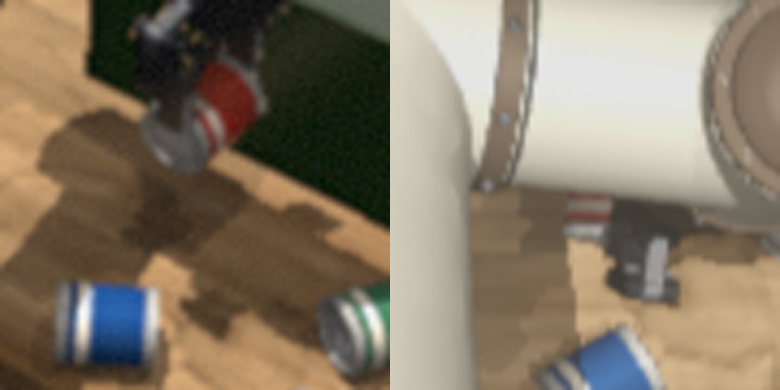

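>>> drive_tool(
  motion=[
    [-3, 0, 0, 7],
    [0, 0, 0, 7],
    [0, 0, 0, 7],
    [0, 0, 0, 7],
    [0, 0, 0, 7],
    [0, 0, 0, 7],
    [0, 0, 0, 7],
    [0, 0, 0, 7],
    [0, 0, 0, 7],
    [0, 28, 0, 0],
  ],
)

```text
clock: 13.7
position: [529.7, -194.6, 94.7]
ee_rot: [-0.123, 0.697, 0.123, 0.696]
contact_force: [1.6, 0.9, -1.7]
gripper_width: 58.1
```

>>> drive_tool(
  motion=[
    [0, 28, 0, 0],
    [0, 28, 0, 0],
    [0, 28, 0, 0],
    [0, 28, 0, 0],
    [0, 28, 0, 0],
    [0, 28, 0, 0],
    [0, 25, 0, 0],
    [0, 0, 28, 0],
    [0, 0, 28, 0],
    [0, 0, 28, 0],
  ],
)

```text
clock: 14.53
position: [540.0, 18.3, 95.5]
ee_rot: [-0.126, 0.697, 0.126, 0.695]
contact_force: [1.0, 0.5, -1.1]
gripper_width: 58.0
```

>>> drive_tool(
  motion=[
    [0, 0, 28, 0],
    [0, 0, 19, 0],
    [0, 0, 0, 0],
    [0, 0, 0, 0],
  ],
)

```text
clock: 14.87
position: [583.8, 34.0, 94.4]
ee_rot: [-0.125, 0.698, 0.125, 0.694]
contact_force: [-0.2, -0.7, -1.8]
gripper_width: 58.3
```

```bash
python3 go.py t 14 0 26;python3 look.py g7 325 185 40 295 185 45; for z in 105 110 115; do python3 chk.py pics/g7_s.png scene 320 165 18 $z; done
```

```text
[588.13044508  33.15709912]
t14.9 pos [583.8  34.   94.4] yaw 110.4 toolx [-0.005 -0.001 -1.   ] F [-0.2 -0.7 -1.8] w58.3 J6 -1.55 J1 0.33
spin 0.1 (alt -179.9)
after-spin shift [68.4 -2.4  4.1] | before-spin [68.4 -2.4  4.1]
[321.04575486 167.79546597] tray [16.2405978  -0.08093258] world [590.25995537  33.85853661 105.        ] sz [32.23668518 23.39150543]
[320.39724121 169.10473633] tray [9.84665751 0.08208583] world [584.20659262  31.79314393 105.        ] sz [32.23668518 23.39150543]
[321.04575486 167.79546597] tray [10.50915664 -1.77094145] world [585.47082445  30.28505471 110.        ] sz [32.23668518 23.39150543]
[320.39724121 169.10473633] tray [ 4.15333679 -1.60889495] world [579.45355163  28.23197583 110.        ] sz [32.23668518 23.39150543]
[321.04575486 167.79546597] tray [ 4.77771548 -3.46095033] world [580.68169354  26.71157282 115.        ] sz [32.23668518 23.39150543]
[320.39724121 169.10473633] tray [-1.53998394 -3.29987574] world [574.70051065  24.67080773 115.        ] sz [32.23668518 23.39150543]
```

View pics/g7.png

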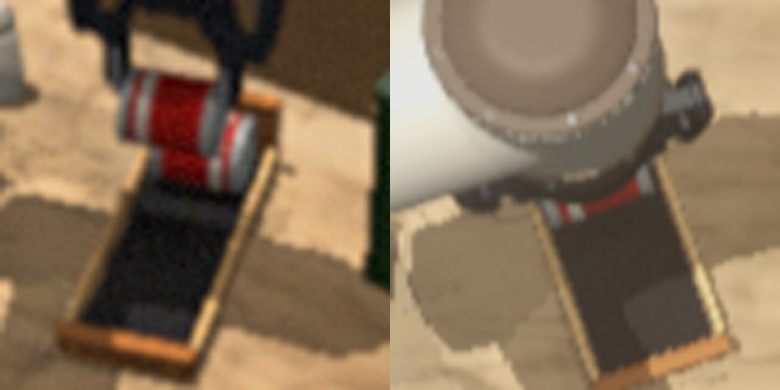

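>>> drive_tool(
  motion=[
    [15, -1, 0, 0],
    [20, -1, 0, 0],
    [20, 0, 0, 0],
    [10, 0, 0, 0],
    [5, 0, 0, 0],
    [0, 0, 0, 0],
  ],
)

```text
clock: 15.47
position: [584.4, 31.6, 26.0]
ee_rot: [-0.125, 0.697, 0.125, 0.695]
contact_force: [0.8, 0.1, -2.1]
gripper_width: 58.1
```

>>> drive_tool(
  motion=[
    [2, 0, 0, 0],
    [2, 0, 0, 0],
    [1, 0, 0, 0],
    [0, 0, 0, 0],
  ],
)

```text
clock: 15.8
position: [585.8, 32.2, 22.5]
ee_rot: [-0.125, 0.696, 0.125, 0.696]
contact_force: [0.9, 0.3, -1.1]
gripper_width: 58.3
```

>>> drive_tool(
  motion=[
    [2, 0, 0, 0],
    [2, 0, 0, 0],
    [0, 0, 0, 0],
  ],
)

```text
clock: 16.05
position: [585.3, 32.1, 17.7]
ee_rot: [-0.125, 0.696, 0.125, 0.696]
contact_force: [-0.3, -1.1, -2.2]
gripper_width: 58.2
```

>>> drive_tool(
  motion=[
    [0, 0, 3, 0],
    [0, 0, 3, 0],
    [0, 0, 0, 0],
  ],
)

```text
clock: 16.3
position: [592.2, 34.5, 18.2]
ee_rot: [-0.126, 0.695, 0.125, 0.696]
contact_force: [0.0, -0.1, -1.0]
gripper_width: 58.1
```

>>> drive_tool(
  motion=[
    [0, 0, 2, 0],
    [0, 0, 1, 0],
    [0, 0, 0, 0],
  ],
)

```text
clock: 16.55
position: [594.4, 35.3, 18.0]
ee_rot: [-0.125, 0.696, 0.125, 0.696]
contact_force: [-1.3, -0.6, -1.0]
gripper_width: 58.3
```

>>> drive_tool(
  motion=[
    [1, 0, 1, 0],
    [1, 0, 1, 0],
    [0, 0, 0, 0],
  ],
)

```text
clock: 16.8
position: [595.0, 35.6, 15.9]
ee_rot: [-0.125, 0.697, 0.125, 0.695]
contact_force: [-2.4, -1.1, 1.4]
gripper_width: 58.3
```

>>> drive_tool(
  motion=[
    [1, 0, 1, 0],
    [0, 0, 1, 0],
    [0, 0, 0, 0],
  ],
)

```text
clock: 17.05
position: [595.1, 35.6, 15.8]
ee_rot: [-0.125, 0.698, 0.125, 0.694]
contact_force: [-7.5, -0.1, 9.8]
gripper_width: 58.2
```

```bash
python3 go.py t 22 0 16;python3 look.py g8 325 185 40 295 185 45; python3 chk.py pics/g8_s.png scene 318 189 14 31
```

```text
[595.63355656  35.93258433]
t17.1 pos [595.1  35.6  15.8] yaw 110.4 toolx [-0.006 -0.002 -1.   ] F [-7.5 -0.1  9.8] w58.2 J6 -1.55 J1 0.33
spin 0.1 (alt -179.9)
after-spin shift [-0.2  0.1  0.6] | before-spin [-0.2  0.1  0.6]
[320.24410583 185.68664493] tray [16.78771295  2.98340286] world [589.70996139  36.92235666  31.        ] sz [24.0438385  13.41434479]
[320.21921387 185.40385742] tray [18.02968882  3.42844783] world [590.72039486  37.77064512  31.        ] sz [24.0438385  13.41434479]
```

View pics/g8.png

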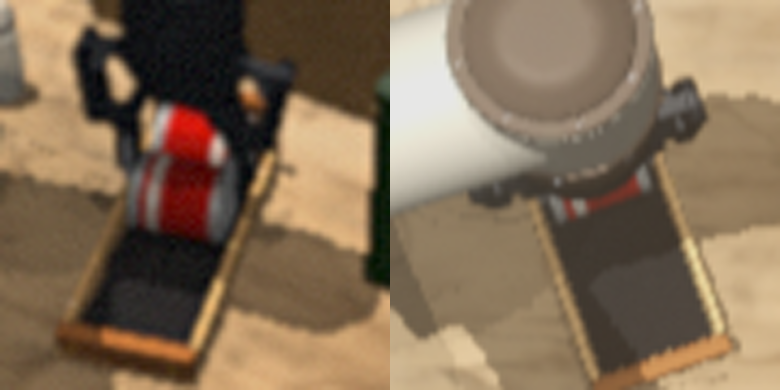

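>>> drive_tool(
  motion=[
    [0, 0, -1, 0],
    [0, 0, 0, 0],
    [0, 0, 0, 0],
    [0, 0, 0, 0],
    [0, 0, 0, 0],
  ],
  grip=76,
)

```text
clock: 17.57
position: [597.4, 36.5, 15.0]
ee_rot: [-0.125, 0.696, 0.125, 0.696]
contact_force: [0.2, -1.2, -1.0]
gripper_width: 75.8
```

>>> drive_tool(
  motion=[
    [-10, 0, 0, 0],
    [-15, 0, 0, 0],
    [-20, 0, 0, 0],
    [-20, 0, 0, 0],
    [-20, 0, 0, 0],
    [-15, 0, 0, 0],
  ],
)

```text
clock: 18.07
position: [597.8, 36.4, 117.8]
ee_rot: [-0.126, 0.695, 0.126, 0.697]
contact_force: [0.6, 0.4, -0.1]
gripper_width: 76.2
```

```bash
python3 go.py w 410.2 -363.9 110 -5.5
```

```text
t18.1 pos [597.8  36.4 117.8] yaw 110.5 toolx [ 0.003  0.    -1.   ] F [ 0.6  0.4 -0.1] w76.2 J6 -1.55 J1 0.33
spin -64.0 (alt 116.0)
after-spin shift [   7.   148.4 -416.5] | before-spin [   7.  -309.5 -315.7]
```

>>> drive_tool(
  motion=[
    [0, 0, -25, 0],
    [0, 0, -30, 0],
    [0, 0, -30, 0],
    [0, 0, -30, 0],
    [0, 0, -35, 0],
    [0, -31, -16, 0],
    [0, -31, -17, 0],
    [0, -31, -17, 0],
    [0, -31, -17, 0],
    [0, -31, -17, 0],
  ],
)

```text
clock: 18.9
position: [431.6, -192.2, 116.1]
ee_rot: [-0.126, 0.695, 0.125, 0.697]
contact_force: [0.9, 0.9, -0.3]
gripper_width: 76.0
```

>>> drive_tool(
  motion=[
    [0, -31, -17, 0],
    [0, -31, -17, 0],
    [0, -31, -17, 0],
    [0, -31, -17, 0],
    [0, -31, -14, 0],
    [0, 0, 0, -6.4],
    [0, 0, 0, -6.4],
    [0, 0, 0, -6.4],
    [0, 0, 0, -6.4],
    [0, 0, 0, -6.4],
  ],
)

```text
clock: 19.73
position: [409.0, -364.9, 115.8]
ee_rot: [-0.314, 0.633, 0.314, 0.634]
contact_force: [0.2, 0.1, 0.0]
gripper_width: 75.9
```

>>> drive_tool(
  motion=[
    [0, 0, 0, -6.4],
    [0, 0, 0, -6.4],
    [0, 0, 0, -6.4],
    [0, 0, 0, -6.4],
    [0, 0, 0, -6.4],
    [0, 0, 0, 0],
  ],
)

```text
clock: 20.23
position: [409.2, -364.7, 115.8]
ee_rot: [-0.476, 0.523, 0.475, 0.523]
contact_force: [0.2, 0.0, 0.1]
gripper_width: 75.8
```

```bash
python3 look.py g9 406 290 45 295 185 60; python3 go.py w 410.2 -363.9 9 -5.5; python3 chk.py pics/g9_t.png top 296 180 14 31;python3 chk.py pics/g9_s.png scene 406 291 19 25
```

```text
t20.3 pos [ 409.1 -364.6  115.6] yaw 174.3 toolx [ 0.001 -0.    -1.   ] F [-0.2  1.5  0.3] w75.9 J6 0.33 J1 -0.43
spin -0.2 (alt 179.8)
after-spin shift [106.6  -0.9   0.9] | before-spin [106.6  -0.9   0.9]
[295.40538562 177.86161046] tray [23.78982119  0.27767637] world [597.21587422  36.81396671  31.        ] sz [22.69367371 25.79810791]
[295.4029541  176.86899414] tray [26.25650485 -0.5973914 ] world [599.83294173  36.84903083  31.        ] sz [22.69367371 25.79810791]
[406.06315873 289.96311227] tray [-289.77565614 -310.5516585 ] world [ 410.96406057 -363.49647021   25.        ] sz [20.80989075 31.65057068]
[405.8614502  289.63024902] tray [-288.93178991 -309.92507208] world [ 411.53812821 -362.61603446   25.        ] sz [20.80989075 31.65057068]
```

View pics/g9.png

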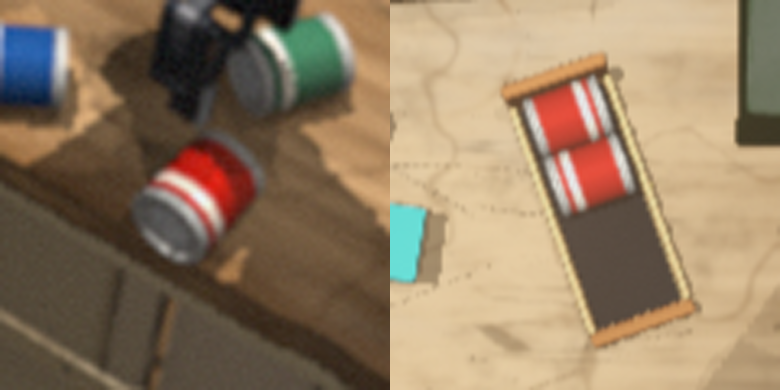

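>>> drive_tool(
  motion=[
    [20, 0, 1, 0],
    [20, 0, 0, 0],
    [20, 0, 0, 0],
    [20, 0, 0, 0],
    [14, 0, 0, 0],
    [10, 0, 0, 0],
    [2, 0, 0, 0],
    [0, 0, 0, 0],
  ],
)

```text
clock: 21.0
position: [409.0, -363.6, 8.7]
ee_rot: [-0.475, 0.524, 0.475, 0.524]
contact_force: [-0.3, 0.0, -0.2]
gripper_width: 76.0
```

>>> drive_tool(
  motion=[
    [0, 0, 0, 0],
    [0, 0, 0, 0],
    [0, 0, 0, 0],
    [0, 0, 0, 0],
    [0, 0, 0, 0],
    [0, 0, 0, 0],
  ],
  grip=50,
)

```text
clock: 21.5
position: [410.3, -364.3, 10.6]
ee_rot: [-0.476, 0.523, 0.474, 0.524]
contact_force: [-0.2, -0.2, 5.8]
gripper_width: 58.3
```

>>> drive_tool(
  motion=[
    [-10, 0, 0, 0],
    [-15, 0, 0, 0],
    [-20, 0, 0, 0],
    [-20, 0, 0, 0],
    [-20, 0, 0, 0],
    [0, 0, 0, 0],
  ],
)

```text
clock: 22.0
position: [410.9, -364.7, 98.1]
ee_rot: [-0.478, 0.523, 0.473, 0.524]
contact_force: [1.3, -0.7, -2.1]
gripper_width: 58.3
```

```bash
python3 go.py t -36 0 95
```

```text
[541.23599835  15.81031654]
t22.0 pos [ 410.9 -364.7   98.1] yaw 174.5 toolx [ 0.006 -0.004 -1.   ] F [ 1.3 -0.7 -2.1] w58.3 J6 0.33 J1 -0.43
spin 64.2 (alt -115.8)
after-spin shift [  2.5 311.7 254.2] | before-spin [  2.5 -92.9 391.3]
```

>>> drive_tool(
  motion=[
    [0, 0, 0, 6.4],
    [0, 0, 0, 6.4],
    [0, 0, 0, 6.4],
    [0, 0, 0, 6.4],
    [0, 0, 0, 6.4],
    [0, 0, 0, 6.4],
    [0, 0, 0, 6.4],
    [0, 0, 0, 6.4],
    [0, 0, 0, 6.5],
    [0, 0, 0, 6.5],
  ],
)

```text
clock: 22.83
position: [407.9, -362.7, 92.8]
ee_rot: [-0.121, 0.697, 0.123, 0.696]
contact_force: [1.3, 1.2, -2.5]
gripper_width: 58.2
```

>>> drive_tool(
  motion=[
    [0, 20, 15, 0],
    [0, 26, 21, 0],
    [0, 26, 21, 0],
    [0, 26, 21, 0],
    [0, 26, 21, 0],
    [0, 26, 21, 0],
    [0, 26, 21, 0],
    [0, 26, 21, 0],
    [0, 26, 21, 0],
    [0, 26, 21, 0],
  ],
)

```text
clock: 23.67
position: [511.5, -53.0, 93.0]
ee_rot: [-0.124, 0.697, 0.124, 0.695]
contact_force: [0.2, -0.5, -1.4]
gripper_width: 58.3
```

>>> drive_tool(
  motion=[
    [0, 26, 21, 0],
    [0, 26, 21, 0],
    [0, 6, 8, 0],
    [0, 0, 0, 0],
    [0, 0, 0, 0],
  ],
)

```text
clock: 24.08
position: [538.3, 17.2, 92.9]
ee_rot: [-0.124, 0.697, 0.124, 0.695]
contact_force: [0.1, -0.7, -2.3]
gripper_width: 58.3
```

```bash
python3 go.py t -36 0 20
```

```text
[541.23599835  15.81031654]
t24.1 pos [538.3  17.2  92.9] yaw 110.3 toolx [-0.003 -0.    -1.   ] F [ 0.1 -0.7 -2.3] w58.3 J6 -1.55 J1 0.33
spin -0.0 (alt 180.0)
after-spin shift [72.9 -2.3  2.5] | before-spin [72.9 -2.3  2.5]
```

>>> drive_tool(
  motion=[
    [15, -1, 0, 0],
    [20, -1, 0, 0],
    [20, 0, 0, 0],
    [10, 0, 0, 0],
    [5, 0, 0, 0],
    [3, 0, 0, 0],
    [0, 0, 0, 0],
  ],
)

```text
clock: 24.67
position: [540.1, 14.6, 21.0]
ee_rot: [-0.124, 0.696, 0.124, 0.696]
contact_force: [0.1, 0.3, -2.2]
gripper_width: 58.3
```

>>> drive_tool(
  motion=[
    [2, 0, 3, 0],
    [1, 0, 3, 0],
    [0, 0, 0, 0],
  ],
)

```text
clock: 24.92
position: [547.1, 17.7, 18.7]
ee_rot: [-0.124, 0.695, 0.124, 0.697]
contact_force: [-0.1, 1.0, -2.5]
gripper_width: 58.4
```

>>> drive_tool(
  motion=[
    [1, 0, 1, 0],
    [0, 0, 1, 0],
    [0, 0, 0, 0],
  ],
)

```text
clock: 25.17
position: [547.4, 18.0, 17.0]
ee_rot: [-0.124, 0.696, 0.124, 0.696]
contact_force: [-0.7, -0.1, -2.2]
gripper_width: 58.5
```

>>> drive_tool(
  motion=[
    [1, 0, 1, 0],
    [0, 0, 0, 0],
    [0, 0, 0, 0],
  ],
)

```text
clock: 25.42
position: [547.7, 18.0, 16.7]
ee_rot: [-0.125, 0.697, 0.124, 0.695]
contact_force: [-4.7, 0.1, 5.7]
gripper_width: 58.0
```

>>> drive_tool(
  motion=[
    [0, 0, 0, 0],
    [0, 0, 0, 0],
    [0, 0, 0, 0],
    [0, 0, 0, 0],
    [0, 0, 0, 0],
  ],
  grip=76,
)

```text
clock: 25.83
position: [549.0, 18.4, 16.1]
ee_rot: [-0.124, 0.696, 0.124, 0.696]
contact_force: [0.0, -0.4, -0.7]
gripper_width: 76.1
```

>>> drive_tool(
  motion=[
    [-10, 0, 0, 0],
    [-15, 0, 0, 0],
    [-20, 0, 0, 0],
    [-20, 0, 0, 0],
    [-20, 0, 0, 0],
    [-15, 0, 0, 0],
  ],
)

```text
clock: 26.33
position: [549.4, 18.4, 118.7]
ee_rot: [-0.124, 0.695, 0.124, 0.697]
contact_force: [1.2, -0.4, 0.1]
gripper_width: 76.2
```

```bash
python3 go.py w 540.6 312 110 92.8
```

```text
t26.3 pos [549.4  18.4 118.7] yaw 110.2 toolx [ 0.003  0.001 -1.   ] F [ 1.2 -0.4  0.1] w76.2 J6 -1.55 J1 0.33
spin 17.4 (alt -162.6)
after-spin shift [  8.8 293.7   5.5] | before-spin [  8.8 278.5  93.3]
```

>>> drive_tool(
  motion=[
    [0, 0, 0, 6],
    [0, 0, 0, 6],
    [0, 0, 0, 5.4],
    [0, 28, 0, 0],
    [0, 30, 0, 0],
    [0, 30, 0, 0],
    [0, 30, 0, 0],
    [0, 30, 0, 0],
    [0, 30, 0, 0],
    [0, 30, 0, 0],
  ],
)

```text
clock: 27.17
position: [538.2, 227.6, 117.0]
ee_rot: [-0.017, 0.707, 0.018, 0.707]
contact_force: [-0.4, -0.2, 0.5]
gripper_width: 75.8
```

>>> drive_tool(
  motion=[
    [0, 30, 2, 0],
    [0, 30, 2, 0],
    [0, 26, 1, 0],
    [0, 0, 0, 0],
    [0, 0, 0, 0],
  ],
)

```text
clock: 27.58
position: [538.8, 313.5, 116.3]
ee_rot: [-0.018, 0.707, 0.018, 0.707]
contact_force: [-0.8, -0.4, 1.3]
gripper_width: 76.1
```

```bash
python3 go.py w 540.6 312 12 92.8
python3 - <<'E'
from m2 import *
im=arm.get_image("top")[:,:,::-1].copy();cv2.imwrite("pics/h1_t.png",im);T=up(im);mt=masks(T)
from go import *
a=np.radians(TY);Rm=np.array([[np.cos(a),np.sin(a)],[-np.sin(a),np.cos(a)]])
for x in(72,22,-28):
    s=proj("top",[*tray(x),31])[0]
    _,c,rc=comp(mt["red"],s,13);p=Rm@(ray("top",[dn(c),dn(rc[0])],31)[:,:2]-TR).T;print(x,p.T.round(1))
rows=[]
# band profile along lane centre: print red-ness along x at z=31 for gaps
E
```

```text
t27.6 pos [538.8 313.5 116.3] yaw 92.9 toolx [ 0.  0. -1.] F [-0.8 -0.4  1.3] w76.1 J6 -2.31 J1 0.79
spin 0.1 (alt -179.9)
after-spin shift [104.3  -1.6   1.7] | before-spin [104.3  -1.6   1.7]
72 [[70.6  0.6]
 [68.5 -0.1]]
22 [[23.6  0.7]
 [23.6  0.9]]
-28 [[-24.5   0.2]
 [-22.7  -0.2]]
```

>>> drive_tool(
  motion=[
    [20, -1, 1, 0],
    [20, 0, 1, 0],
    [20, 0, 0, 0],
    [20, 0, 0, 0],
    [14, 0, 0, 0],
    [9, 0, 0, 0],
    [0, 0, 0, 0],
  ],
)

```text
clock: 28.22
position: [540.2, 309.2, 11.2]
ee_rot: [-0.018, 0.708, 0.016, 0.706]
contact_force: [-0.1, 0.0, -0.4]
gripper_width: 76.1
```

>>> drive_tool(
  motion=[
    [0, 0, 0, 0],
    [0, 0, 0, 0],
    [0, 0, 0, 0],
    [0, 0, 0, 0],
    [0, 0, 0, 0],
    [0, 0, 0, 0],
  ],
  grip=50,
)

```text
clock: 28.72
position: [542.3, 311.7, 15.1]
ee_rot: [-0.017, 0.706, 0.018, 0.708]
contact_force: [-0.3, -2.7, 7.1]
gripper_width: 56.0
```

>>> drive_tool(
  motion=[
    [-10, 0, 0, 0],
    [-15, 0, 0, 0],
    [-20, 0, 0, 0],
    [-20, 0, 0, 0],
    [-25, 0, 0, 0],
    [0, 0, 0, 0],
  ],
)

```text
clock: 29.22
position: [543.7, 313.4, 108.9]
ee_rot: [-0.016, 0.704, 0.02, 0.71]
contact_force: [1.2, 0.4, 0.4]
gripper_width: 55.6
```

```bash
python3 go.py t -75.5 0 95
```

```text
[504.18938544   2.10635831]
t29.2 pos [543.7 313.4 108.9] yaw 92.9 toolx [ 0.008  0.006 -1.   ] F [1.2 0.4 0.4] w55.6 J6 -2.30 J1 0.78
spin -17.4 (alt 162.6)
after-spin shift [  11.6 -278.3 -145.2] | before-spin [  11.6 -309.   -55.3]
```

```bash
python3 look.py g10 275 165 45 200 195 55; python3 go.py t -75.5 0 95; python3 - <<'E'
from m2 import *
for f in ("pics/top0.png","pics/g10_t.png"):
    T=up(cv2.imread(f));m=masks(T)["brown"]
    try: rep("top",T,m,(186,199),20,44,f)
    except Exception as e: print(f,e)
E
```

```text
[504.18938544   2.10635831]
t29.3 pos [541.1 311.8 104.2] yaw 92.8 toolx [ 0.001  0.002 -1.   ] F [ 0.3 -0.6 -2.1] w55.5 J6 -2.30 J1 0.78
spin -17.5 (alt 162.5)
after-spin shift [   8.4 -277.6 -142.1] | before-spin [   8.4 -307.5  -52.1]
pics/top0.png top hull [540.6 312. ] rect [540.6 311.9] sides [59.  45.8] ang [ -87.8 -176.6]
pics/g10_t.png top hull [529.7 358.5] rect [530.1 357.8] sides [14.2  7.7] ang [ -89.6 -178. ]
```

View pics/g10.png

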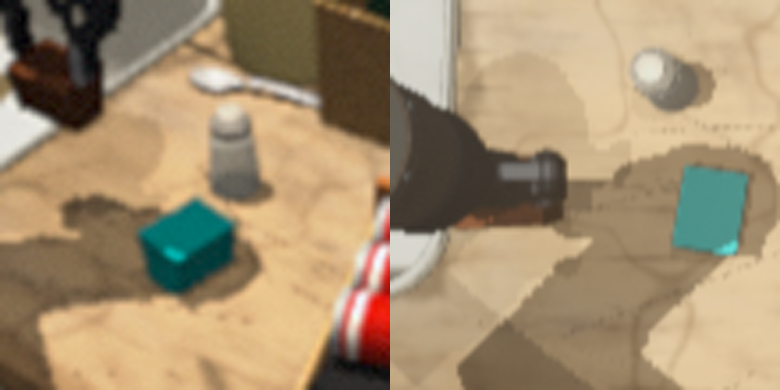

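>>> drive_tool(
  motion=[
    [0, 0, 0, -5.8],
    [0, 0, 0, -5.8],
    [0, 0, 0, -5.8],
    [0, -23, -12, 0],
    [0, -28, -14, 0],
    [0, -28, -14, 0],
    [0, -28, -14, 0],
    [0, -28, -14, 0],
    [0, -28, -14, 0],
    [0, -28, -14, 0],
  ],
)

```text
clock: 30.15
position: [515.4, 97.1, 101.6]
ee_rot: [-0.124, 0.697, 0.124, 0.695]
contact_force: [1.1, 0.3, -1.1]
gripper_width: 55.5
```

>>> drive_tool(
  motion=[
    [0, -28, -14, 0],
    [0, -28, -14, 0],
    [0, -28, -14, 0],
    [5, 0, 0, 0],
    [0, 0, 0, 0],
    [0, 0, 0, 0],
  ],
)

```text
clock: 30.65
position: [505.9, 5.3, 97.0]
ee_rot: [-0.124, 0.697, 0.124, 0.695]
contact_force: [0.4, -0.4, -0.8]
gripper_width: 55.7
```

```bash
python3 go.py t -76 0 60
```

```text
[503.72044097   1.93289048]
t30.6 pos [505.9   5.3  97. ] yaw 110.2 toolx [-0.002 -0.    -1.   ] F [ 0.4 -0.4 -0.8] w55.7 J6 -1.55 J1 0.33
spin -0.1 (alt 179.9)
after-spin shift [37.  -2.4 -3.2] | before-spin [37.  -2.4 -3.2]
```

>>> drive_tool(
  motion=[
    [12, -1, -1, 0],
    [12, -1, -1, 0],
    [11, 0, -1, 0],
    [0, 0, 0, 0],
    [0, 0, 0, 0],
  ],
)

```text
clock: 31.07
position: [504.4, 3.4, 62.5]
ee_rot: [-0.125, 0.697, 0.125, 0.695]
contact_force: [-0.2, 0.1, -1.1]
gripper_width: 55.7
```

```bash
python3 go.py t -76 0 20; python3 - <<'E'
from go import *
for n in("scene","top"):
    im=arm.get_image(n)[:,:,::-1].copy();cv2.imwrite(f"pics/h2_{n}.png",im)
s=cv2.imread("pics/h2_scene.png");a=np.radians(TY)
c=proj("scene",[*tray(-76),70])[0];print(c)
u,v=c.astype(int);w=24
z=cv2.resize(s[v-w:v+w,u-w:u+w],(400,400),interpolation=cv2.INTER_CUBIC)
# ideal chock outline (TCP at present, bottom 49/top 93) and tray marks, to compare
p=arm.read_state()["position"];f=lambda q:tuple(int(x) for x in ((proj("scene",q)[0]-[u-w,v-w]+.5)*400/(2*w)))
zz=z.copy()
loc=lambda x,y,zv:[p[0]+x*np.cos(a)-y*np.sin(a),p[1]+x*np.sin(a)+y*np.cos(a),zv]
for q in[(24,30),(24,-30),(-24,30),(-24,-30)]: cv2.circle(zz,f(loc(*q,p[2]-13+44)),3,(0,255,0),-1)
for q in[(16,30),(16,-30),(-16,30),(-16,-30)]: cv2.circle(zz,f(loc(*q,p[2]-13)),3,(255,0,255),-1)
for q in[(-97.5,38),(-97.5,-38)]: cv2.circle(zz,f([*tray(*q),24]),3,(255,255,0),-1)
cv2.imwrite("pics/h2.png",np.hstack([z,zz]))
E
```

```text
[503.72044097   1.93289048]
t31.1 pos [504.4   3.4  62.5] yaw 110.3 toolx [-0.002 -0.001 -1.   ] F [-0.2  0.1 -1.1] w55.7 J6 -1.55 J1 0.33
spin 0.0 (alt -180.0)
after-spin shift [42.5 -1.1 -1.1] | before-spin [42.5 -1.1 -1.1]
[312.22707276 196.55059494]
```

View pics/h2.png

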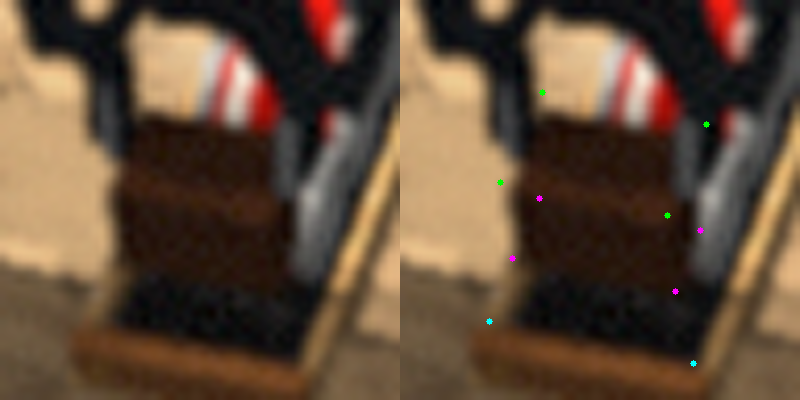

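```bash
python3 - <<'E'
from go import *
s=cv2.imread("pics/h2_scene.png");u,v,w=312,196,24
g=cv2.cvtColor(s,cv2.COLOR_BGR2GRAY)
np.set_printoptions(linewidth=200)
print("cols",u-10,"..",u+14)
for r in range(v-14,v+20): print(r,g[r,u-14:u+16])
p=arm.read_state()["position"];a=np.radians(TY)
loc=lambda x,y,zv:[p[0]+x*np.cos(a)-y*np.sin(a),p[1]+x*np.sin(a)+y*np.cos(a),zv]
for q,z in[((24,30),31),((24,-30),31),((-24,30),31),((-24,-30),31),((-16,30),-13),((-16,-30),-13)]: print(q,z,proj("scene",loc(*q,p[2]+z)).round(1))
E
```

```text
cols 302 .. 326
182 [103  48  45  37  15  45 120 167 171 173 180 184 189 191 178 152 120 162 210 205 147  84  40  28  18  18  22  28  19  15]
183 [104  50  55  45  20  36 102 162 179 180 181 175 187 177 156 122 112 170 204 178 120  76  46  28  20  21  21  18  22  22]
184 [ 99  51  61  50  19  33  90 137 155 158 167 162 175 161 137 110 113 175 196 158 100  65  53  43  31  23  20  15  19  30]
185 [ 97  46  62  52  25  33  68  78  82  96 120 130 143 127 106  90 106 166 180 142  88  60  58  52  30  18  22  19  23  60]
186 [ 93  43  64  59  34  20  43  35  28  34  52  64  72  65  58  58  81 128 142 108  66  50  55  57  56  38  23  21  31  88]
187 [107  53  59  57  29  14  22  27  22  17  19  22  20  25  30  38  42  66  75  63  45  45  50  64  70  54  27   3  34  91]
188 [123  77  68  58  30  11  18  21  27  20  27  26  24  26  28  29  25  29  32  33  35  29  40  60  74  56  28  14  32  86]
189 [150 127  98  65  34  20  26  26  28  23  27  28  23  31  22  31  24  28  27  29  29  35  34  63  72  54  22  12  51 109]
190 [171 164 128  81  42  20  27  26  27  24  28  28  32  29  31  24  25  30
[... 2676 characters left out ...]
12  26  70 107 104]
212 [ 68  66  69  64  59  56  53  50  46  41  34  33  24  17  13  15  14  11  15  14  10  12  23  11  17  15  44  89 108  94]
213 [ 65  66  72  68  71  72  74  71  71  66  58  48  51  50  43  32  30  28  27  21  16  14  19  16  11  20  58 102 109  90]
214 [ 55  60  64  65  66  72  77  81  82  82  76  73  74  74  64  64  54  56  53  46  34  30  25  23  23  32  71 108 104  81]
215 [ 50  56  56  56  56  61  64  68  72  74  75  76  80  84  82  82  80  78  79  74  63  60  56  49  45  49  82 108  89  77]
(24, 30) 31 [[304.6 182.6]]
(24, -30) 31 [[324.3 186.4]]
(-24, 30) 31 [[299.5 193.4]]
(-24, -30) 31 [[319.6 197.4]]
(-16, 30) -13 [[300.9 202.5]]
(-16, -30) -13 [[320.5 206.5]]
```

>>> drive_tool(
  motion=[
    [8, 1, 1, 0],
    [10, 1, 0, 0],
    [8, 0, 0, 0],
    [6, 0, 0, 0],
    [0, 0, 0, 0],
  ],
)

```text
clock: 31.58
position: [503.9, 4.6, 29.6]
ee_rot: [-0.124, 0.697, 0.124, 0.695]
contact_force: [-0.5, -0.4, -0.9]
gripper_width: 55.5
```

>>> drive_tool(
  motion=[
    [3, 0, 0, 0],
    [2, 0, 0, 0],
    [0, 0, 0, 0],
  ],
)

```text
clock: 31.83
position: [504.9, 4.8, 25.9]
ee_rot: [-0.124, 0.696, 0.124, 0.696]
contact_force: [-1.2, 0.4, -1.0]
gripper_width: 55.4
```

>>> drive_tool(
  motion=[
    [2, 0, 0, 0],
    [0, 0, 0, 0],
    [0, 0, 0, 0],
  ],
)

```text
clock: 32.08
position: [504.9, 4.8, 24.1]
ee_rot: [-0.124, 0.696, 0.124, 0.696]
contact_force: [-0.3, -1.1, -1.5]
gripper_width: 55.6
```

>>> drive_tool(
  motion=[
    [2, 0, 0, 0],
    [0, 0, 0, 0],
    [0, 0, 0, 0],
  ],
)

```text
clock: 32.33
position: [504.8, 4.8, 22.0]
ee_rot: [-0.124, 0.696, 0.124, 0.696]
contact_force: [-0.5, -0.6, -1.0]
gripper_width: 55.6
```

>>> drive_tool(
  motion=[
    [2, 0, 0, 0],
    [0, 0, 0, 0],
    [0, 0, 0, 0],
  ],
)

```text
clock: 32.58
position: [505.2, 4.9, 21.1]
ee_rot: [-0.124, 0.696, 0.124, 0.696]
contact_force: [-2.7, 0.5, 7.0]
gripper_width: 55.9
```

>>> drive_tool(
  motion=[
    [1, 0, 0, 0],
    [0, 0, 0, 0],
    [0, 0, 0, 0],
  ],
)

```text
clock: 32.83
position: [505.2, 4.9, 21.0]
ee_rot: [-0.125, 0.696, 0.124, 0.696]
contact_force: [-5.2, 0.4, 12.4]
gripper_width: 55.8
```

>>> drive_tool(
  motion=[
    [0, 0, 0, 0],
    [0, 0, 0, 0],
    [0, 0, 0, 0],
    [0, 0, 0, 0],
    [0, 0, 0, 0],
  ],
  grip=76,
)

```text
clock: 33.25
position: [504.8, 4.8, 18.8]
ee_rot: [-0.124, 0.696, 0.124, 0.696]
contact_force: [-0.3, 0.8, -0.2]
gripper_width: 76.1
```

>>> drive_tool(
  motion=[
    [-10, 0, 0, 0],
    [-15, 0, 0, 0],
    [-25, 0, 0, 0],
    [-30, 0, 0, 0],
    [-30, 0, 0, 0],
    [0, 28, 0, 0],
    [0, 30, 0, 0],
    [0, 30, 0, 0],
    [0, 30, 0, 0],
    [0, 30, 0, 0],
  ],
)

```text
clock: 34.08
position: [453.0, 144.8, 129.0]
ee_rot: [-0.124, 0.696, 0.124, 0.696]
contact_force: [1.1, -0.6, 0.2]
gripper_width: 76.2
```

>>> drive_tool(
  motion=[
    [0, 30, 0, 0],
    [0, 30, 0, 0],
    [0, 30, 0, 0],
    [0, 30, 0, 0],
    [0, 0, 0, 0],
    [0, 0, 0, 0],
  ],
)

```text
clock: 34.58
position: [411.6, 257.4, 128.7]
ee_rot: [-0.125, 0.696, 0.125, 0.696]
contact_force: [1.2, -0.0, -0.4]
gripper_width: 75.6
```

```bash
python3 - <<'E'
from go import *
from m2 import *
a=np.radians(TY);Rm=np.array([[np.cos(a),np.sin(a)],[-np.sin(a),np.cos(a)]])
T0=arm.get_image("top")[:,:,::-1].copy();S0=arm.get_image("scene")[:,:,::-1].copy()
cv2.imwrite("pics/f_t.png",T0);cv2.imwrite("pics/f_s.png",S0)
T=up(T0);m=masks(T)
ct,c,rc=comp(m["brown"],proj("top",[*tray(-76.5),50])[0],15)
for z in (50,56,60):
    p=(Rm@(ray("top",dn(cv2.boxPoints(rc)),z)[:,:2]-TR).T).T;print("chock top z",z,"tray x",p[:,0].round(1),"y",p[:,1].round(1),"ctr",p.mean(0).round(1))
# whole red/steel row
ct,c,rc=comp(m["red"],proj("top",[*tray(22),31])[0],36)
p=(Rm@(ray("top",dn(cv2.boxPoints(rc)),31)[:,:2]-TR).T).T;print("row x",p[:,0].round(1),"y",p[:,1].round(1))
# colour profile down lane axis at z=50
h=cv2.cvtColor(T0,cv2.COLOR_BGR2HSV)
for x in range(108,-114,-4):
    q=proj("top",[*tray(x,6),50])[0];print(x,h[int(round(q[1])),int(round(q[0]))],end=" ")
print(arm.read_state()["clock"])
# unmoved checks
O=cv2.imread("pics/top0.png")
for nm,(u,v) in dict(green=(447,205),blue=(397,242),salt=(222,161),turq=(235,199)).items():
    d=np.abs(T0[v-14:v+14,u-14:u+14].astype(int)-O[v-14:v+14,u-14:u+14]).mean();print(nm,"diff",round(d,1))
S=cv2.imread("pics/scene0.png")
for nm,(u,v) in dict(green=(427,260),blue=(364,261),salt=(284,155)).items():
    print(nm,"scene diff",np.abs(S0[v-14:v+14,u-14:u+14].astype(int)-S[v-14:v+14,u-14:u+14]).mean().round(1))
E
```

```text
chock top z 50 tray x [ -46.   -46.5 -100.4  -99.7] y [ 31.5 -29.  -28.4  32. ] ctr [-73.1   1.5]
chock top z 56 tray x [ -46.5  -47.  -100.6  -99.9] y [ 31.4 -28.8 -28.2  31.8] ctr [-73.5   1.5]
chock top z 60 tray x [ -46.9  -47.4 -100.7 -100.1] y [ 31.3 -28.7 -28.   31.7] ctr [-73.8   1.6]
row x [ 97.8  98.8 -50.6 -51.1] y [ 33.9 -33.8 -34.3  32.8]
108 [ 15 118 210] 104 [ 15 138 221] 100 [ 14 143 193] 96 [ 13 138 118] 92 [  5 176 164] 88 [  3 184 197] 84 [  3 186 215] 80 [  3 187 221] 76 [  3 188 229] 72 [  3 188 232] 68 [  3 187 231] 64 [  3 186 219] 60 [  3 186 213] 56 [  4 184 197] 52 [  4 182 188] 48 [  5 173 149] 44 [  5 163 136] 40 [  4 183 194] 36 [  3 178 205] 32 [  3 184 219] 28 [  3 171 224] 24 [  3 186 230] 20 [  3 170 232] 16 [  3 186 228] 12 [  3 186 214] 8 [  3 184 208] 4 [  4 181 187] 0 [  4 178 173] -4 [  6 162 129] -8 [  4 173 159] -12 [  3 185 203] -16 [  3 181 211] -20 [  3 187 218] -24 [  3 181 228] -28 [  3 186 232] -32 [  3 180 230] -36 [  3 186 223] -40 [  3 171 212] -44 [  3 184 202] -48 [  4 168 179] -52 [ 10 150 158] -56 [ 12 143 155] -60 [ 12 141 150] -64 [ 12 143 157] -68 [ 12 143 155] -72 [ 12 140 158] -76 [ 12 145 157] -80 [ 12 144 159] -84 [ 12 144 158] -88 [ 12 144 159] -92 [ 12 144 161] -96 [ 12 145 155] -100 [ 14 146 152] -104 [ 15 142 205] -108 [ 15 141 203] -112 [ 15 118 169] 34.6833
green diff 2.1
blue diff 2.1
salt diff 2.1
turq diff 2.6
green scene diff 5.2
blue scene diff 5.5
salt scene diff 6.4
```

```bash
python3 - <<'E'
from go import *
from m2 import *
S0=cv2.imread("pics/f_s.png");h=cv2.cvtColor(S0,cv2.COLOR_BGR2HSV).astype(int)
for y in(-15,0,15):
  print("y",y)
  for x in(-100,-52): print("  pred edge x",x,{z:proj("scene",[*tray(x,y),z])[0].round(1).tolist() for z in(44,50,56)})
  a=proj("scene",[*tray(-100,y),50])[0];b=proj("scene",[*tray(-52,y),50])[0];d=(b-a)/np.linalg.norm(b-a)
  for t in np.arange(-6,20,.75):
    q=a+d*t;v=cv2.getRectSubPix(S0,(1,1),tuple(map(float,q)))[0,0];print("   ",round(t,2),v.tolist(),end="")
  print(" len",np.linalg.norm(b-a))
E
```

```text
y -15
  pred edge x -100 {44: [314.9, 209.4], 50: [314.9, 208.0], 56: [314.8, 206.5]}
  pred edge x -52 {44: [319.5, 198.5], 50: [319.5, 197.0], 56: [319.5, 195.6]}
    -6.0 [42, 86, 144]    -5.25 [27, 54, 92]    -4.5 [15, 28, 50]    -3.75 [12, 20, 38]    -3.0 [12, 20, 36]    -2.25 [1, 17, 34]    -1.5 [12, 21, 37]    -0.75 [18, 26, 46]    0.0 [19, 34, 61]    0.75 [30, 52, 94]    1.5 [38, 65, 116]    2.25 [42, 73, 129]    3.0 [41, 71, 129]    3.75 [42, 72, 130]    4.5 [44, 73, 130]    5.25 [40, 71, 128]    6.0 [41, 72, 127]    6.75 [42, 73, 127]    7.5 [42, 72, 126]    8.25 [41, 70, 124]    9.0 [40, 70, 124]    9.75 [40, 69, 123]    10.5 [38, 69, 127]    11.25 [36, 65, 141]    12.0 [31, 54, 165]    12.75 [21, 40, 191]    13.5 [16, 31, 211]    14.25 [13, 25, 225]    15.0 [14, 25, 234]    15.75 [15, 29, 241]    16.5 [14, 29, 245]    17.25 [12, 28, 244]    18.0 [15, 29, 242]    18.75 [15, 30, 239]    19.5 [11, 29, 236] len 11.926964347947079
y 0
  pred edge x -100 {44: [310.0, 208.4], 50: [309.9, 207.0], 56: [309.9, 205.5]}
  pred edge x -52 {44: [314.7, 197.5], 50: [314.7, 196.1], 56: [
[... 1074 characters left out ...]
  -2.25 [11, 20, 38]    -1.5 [10, 18, 34]    -0.75 [15, 23, 43]    0.0 [16, 31, 62]    0.75 [32, 56, 101]    1.5 [39, 70, 124]    2.25 [40, 76, 135]    3.0 [41, 74, 134]    3.75 [40, 72, 132]    4.5 [40, 72, 129]    5.25 [39, 71, 129]    6.0 [41, 73, 130]    6.75 [42, 73, 130]    7.5 [40, 71, 127]    8.25 [41, 71, 126]    9.0 [40, 70, 124]    9.75 [37, 66, 121]    10.5 [42, 70, 128]    11.25 [64, 87, 148]    12.0 [109, 126, 187]    12.75 [147, 164, 219]    13.5 [180, 195, 236]    14.25 [210, 224, 242]    15.0 [226, 234, 244]    15.75 [230, 233, 244]    16.5 [236, 234, 245]    17.25 [239, 236, 244]    18.0 [238, 235, 244]    18.75 [242, 238, 245]    19.5 [246, 242, 245] len 11.921186382178002
```

```bash
python3 -c "
from bench import arm
print(arm.job_done())"
```

```text
the job is handed in; nothing more can be done
None
```

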